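# Pry the snap-fit cover off a power module

## Robot

A 7-joint arm with a two-finger parallel gripper is mounted at the origin on the work surface. World frame = base frame: x ahead of the robot, y to its left, z up, the work surface at z = 0. Lengths are in mm, angles in rad, forces in N, time in s.
With the tool pointing down it reaches from about 400 to 875 mm from the base axis. Payload 4.4 kg.
Tool frame: the origin (TCP) lies at the very end of the fingers, on their centre line; the grasp point (between the pads) lies 19 mm behind it; z points along the fingers, y is the line along which they close (so a half turn about z gives the same grasp; the last joint's range is limited). The gripper opens to 85 mm and grips with 20 to 120 N. Pads are 22 mm wide; open, the fingers measure 114 mm over their backs; the gripper's body (76 mm by 85 mm) begins 54 mm behind the grasp point. The pads swing forward as they close: fully open they stand 13 mm farther back than shut.
Start: joints at [1.216, 0.628, 0.038, 1.517, -0.027, 0.996, -0.02], TCP at [185.151, -623.087, 191.413] pointing down, gripper open.
Joint ranges: [-3.06, 3.06], [-0.37, 2.12], [-1.25, 1.32], [0.18, 2.47], [-1.1, 4.24], [0.23, 1.98], [-2.94, 2.94]. Speed limits (rad/s): [2.57, 2.57, 3.14, 3.14, 3.14, 3.14, 3.14].

## Interface

Orientations are given as [roll, pitch, yaw] about the fixed x, y, z axes, in that order (R = Rz(yaw) Ry(pitch) Rx(roll)).
In Python, from cell import ctrl gives the robot as it stands.
- The arm moves only by the tool step_arm, never from a script. Its argument "series" is a list that holds one entry, the list of rows, each a list of 7 numbers: the turn, a rotation vector about the tool's x, y, z as a fraction of full scale, then the shift along the tool's x, y, z as a fraction of full scale, then the closure, from 0 (fully open) to 1 (shut). In form: [[[ax, ay, az, tx, ty, tz, gripper], ...]]. A call has 1 to 12 rows; each row shifts and turns the commanded pose from where the row before left it, along the tool's axes as they then stand; what a row does not reach is not made up. Full scale, the value 1, is 150 mm for a shift and 45 degrees for a turn. A row lasts 1/10 s, in which the tool goes at most 50 mm and 8.59 degrees, less where a joint would pass 70% of its speed; a pose out of reach is approached as far as the arm can. A call with a number of a shift or a turn outside -1 to 1 is refused whole. A call with a gripper value outside its range is refused whole. The fingers move at their own pace and stop on an object; the grip force is fixed at half the most. Time passes only in rows, so rows that do not move let the fingers close. It gives the time, the measured TCP pose, the force, the opening and the grip force at its end, in the units of the state.
- ctrl.read_state(): the state, without advancing time (a new reading comes with each control period).
- ctrl.get_image(name): name is "side" or "top" or "wrist"; returns a dict with "img" (384x512x3 uint8, red, green, blue), "fx", "fy", "cx", "cy" (pixels), "R" (3x3) and "t" (3): a world point X has camera coordinates R X + t. Camera axes: x right, y down, z forward; pixel columns grow to the right and rows downward; lengths in mm; the calibration is good to about 2 mm. A picture is of the moment at which its call begins. There is no depth.
- ctrl.finish_job(): hands the job in; it is judged then, once.
Trained networks look in a picture, given as the dict that the camera call returned (one of the last four; its "shot" number tells which), for a name from the list of things; names that differ only in an ending like _2 or _b are one class to them, and where a whole thing is asked for, a point or a joint stands for the part that bears it (a point fixed in the world has none). Each returns a list of dicts, best first, with "score" (0 to 1); they miss things now and then, are a little off and sometimes report something else, mostly with a low value. They report only what shows in the picture. A call takes as long as a camera call. They do not tell look-alikes from the thing itself.
- ctrl.recognise(picture, thing): "centre" ([column, row] in pixels, amid what is visible of it).
The state is a dict: "clock": time; "qpos": joint angles; "qd": joint speeds; "tau": joint torques, N m; "eef_pos": TCP position; "tool_rot": TCP orientation; "force": force on the tool from outside, world axes, zero at the start; "torque": the same for the moment, N m; "width": finger opening in mm; "gripper_force": force on a finger pad.
Only numpy, scipy, OpenCV 4.12 (cv2) and the standard library are available. Lean on these libraries where they do the work, as an engineer would, in place of code of your own. Each camera call takes 0.05 s, during which the arm holds its last target. There are 200 camera calls.

## Task

Open the power module on the rail jig: with the blade of the flat pry tool in the notch at the end of the module's cover, lever that end of the cover up until it snaps free and stays up, keeping the gripper's fingers off the cover until then. Afterwards the cover must lie flat in the white tray and the pry tool on the bench again; lay both down, do not drop them. Leave the other things on the bench where they are.

Things in the scene. Friction and masses are not known exactly. Their poses are not given: they have to be found in the camera images.
- module: Fixed grey power module on a rail jig. Origin on the bench under its middle; x along module and rail (notch at the -x end), y across, z up. In mm in this frame: plate x +-70, y +-48, top 10; rail y +-17.5, top 17.5; body with terminal shoulders x +-53, y +-45, top 47; raised middle y +-22.5: side walls up to 63, end blocks x -53 to -44 and 46 to 53, top 77, flush with the cover between them.
- notch (a point): Middle of the top of the notch's sill wall, at (-51.75, 0, 70) mm in the module's frame, axes as the module's. The notch cuts the -x end block right through, 24 mm wide (y +-12); the sill wall closes it outside up to z 70, from x -53 to -50.5. Inside the sill the pocket is open below, down to z 49, and free under the cover as far as x -16 over the notch's width.
- sill_edge (a point): Outer top edge of the sill wall, at (-53, 0, 70) mm in the module's frame: the fulcrum. The blade goes in over the sill pointing about 25 degrees down, under the cover's edge, until its tip is 22 to 27 mm past this point (x about -28); swinging the handle down to 16 to 22 degrees below level then lifts the cover off its catches.
- catches (a point): Point between the two sprung catches inside the module, at (-17, 0, 68.3) mm in its frame, one at each long side. They hold the cover down: about 10 N of lift by the blade starts the notch end rising, after about 4.5 mm of lift of that end they let go, and the end then stays up 8 to 9 mm high, lying on the catches. The cover's far end is only laid in place.
- cover: Light grey snap-fit cover, 88 x 45 x 14 mm, about 50 g: 4 mm top plate, a 2.5 mm thick skirt 14 mm deep along both long sides, ends open. Origin at the middle of its underside (lower edge of the skirts), x along it, notch at -x, z up; snapped on, it is at (1, 0, 63) mm in the module's frame, axes parallel. The skirts' outer faces, 45 mm apart, stand free for the fingers, with 16 mm of room below.
- cover_edge (a point): Lower edge of the cover's top plate at the middle of the notch end, at (-44, 0, 10) mm in the cover's frame; 73 mm high in the module's frame while snapped on.
- pry_tool: Flat pry tool, 185 mm long, about 75 g. Origin on the underside of the handle near the balance point, the place to grip (across its 16 mm); x points to the tip, z up. Black flat-sided handle x -65 to 30 mm, 16 wide, 14 high; steel shank to x 80, 10 wide, 4 thick; flat blade to the tip at x 120, 12 wide, 2.2 thick; shank and blade centred 7 mm above the underside. It lies on the bench, blade flat.
- pry_tip (a point): Tip of the pry tool's blade, at (120, 0, 7) mm in the tool's frame.
- tray: Empty white open tray fixed to the bench, 150 (x) x 200 (y) x 28 mm high, walls and floor 4 mm thick. Origin at the middle of its underside.
- phone: Bystander: black phone, 74 x 154 x 8 mm, lying flat.
- tweezers: Bystander: steel tweezers, 125 mm long, 6 mm high.
- cross_driver: Bystander: round-handled grey screwdriver, 170 mm long, handle 26 mm thick, thin round shaft.
- solder_spool: Bystander: metal spool, 58 mm across, 46 mm high.
- small_module: Bystander: narrow loose grey module, 35 x 90 x 58 mm, without a notch.
- loose_board: Bystander: green circuit board 100 x 60 mm with parts up to 26 mm high.
- transformer_a: Bystander: small black and yellow transformer, 32 x 28 x 26 mm.
- transformer_b: Bystander: small black and yellow transformer, 32 x 28 x 26 mm.
Things that resemble listed ones, but are neither listed nor needed, are in the scene too. Several things have the shape of the cover; the one meant has the colours described above.

How it is judged:
By the outcome, as a careful person would: the job done as asked, in the order asked, and still so for the second after the job is handed in, with the robot touching nothing.
It also fails if it takes over 64 s, if anything falls off the work surface, if the arm or the gripper's body presses on something with over 40 N, if the wrist force passes 120 N, or if a joint passes its speed limit or range.

## Working session

There is one attempt and no reset: what is moved stays moved. The work goes in short steps, Python scripts to look and compute and a tool call to move; the robot and the scene stay as the last step left them, time stands still between calls to the robot, and variables do not carry over. Pictures are saved under pics/ and viewed, at most 10 in all, crops included, and the job is handed in when it is done.

Besides the shell and the picture viewer there is one more tool, called after "Emit:" by a JSON object that holds its "op" and its "data". step_arm: Moves the arm, as the interface text tells. Shift numbers are shares of 150 mm and turn numbers shares of 45 degrees, none past 1 either way. Its arguments: {"type":"object","properties":{"series":{"type":"array","items":{"type":"array","items":{"type":"array","items":{"type":"number","minimum":-1,"maximum":1}}}}},"required":["series"]}

```bash
ls; mkdir -p pics
cat > h.py <<'E'
import numpy as np,cv2
from cell import ctrl
from scipy.spatial.transform import Rotation as Ro
def px2w(p,uv,z):
    d=np.array([(uv[0]-p["cx"])/p["fx"],(uv[1]-p["cy"])/p["fy"],1.])
    R=np.array(p["R"]);t=np.array(p["t"]);C=-R.T@t;D=R.T@d
    return C+D*(z-C[2])/D[2]
def w2px(p,X):
    c=np.array(p["R"])@np.array(X,float)+np.array(p["t"]);return np.array([p["fx"]*c[0]/c[2]+p["cx"],p["fy"]*c[1]/c[2]+p["cy"]])
def save(p,n,crop=None,s=1):
    i=np.asarray(p["img"])[:,:,::-1]
    if crop: i=i[crop[1]:crop[3],crop[0]:crop[2]]
    cv2.imwrite("pics/"+n,cv2.resize(i,None,fx=s,fy=s,interpolation=cv2.INTER_CUBIC))
def rel(s,pos,rpy):
    "turn fractions (45deg) and shift fractions (150mm), in tool axes, from state to goal"
    R0=Ro.from_euler('xyz',s["tool_rot"]);R1=Ro.from_euler('xyz',rpy)
    return (R0.inv()*R1).as_rotvec()/(np.pi/4), R0.inv().apply(np.array(pos)-s["eef_pos"])/150
E
python3 - <<'E'
from h import *
s=ctrl.read_state();print(s)
for n in("top","side"):
    p=ctrl.get_image(n);save(p,n+"1.png",s=1.5)
    R=np.array(p["R"]);print(n,p["fx"],p["cx"],p["cy"],-R.T@np.array(p["t"]),R.round(3).tolist())
    for t in("module","notch","cover","cover_edge","pry_tool","pry_tip","tray","cross_driver","small_module"):
        print(t,[(np.round(d["centre"]).tolist(),round(d["score"],2),px2w(p,d["centre"],{"cover":77,"notch":70,"module":50,"cover_edge":73}.get(t,7)).round().tolist()) for d in ctrl.recognise(p,t)])
E
```

```text
pics
{'clock': 0.0, 'qpos': array([ 1.21617758,  0.62934111,  0.03844392,  1.51835705, -0.02702032,
        0.99629687, -0.01999588]), 'qd': array([-8.19315697e-04, -1.34035202e-03,  1.89965143e-03,  6.64910708e-04,
        4.60606739e-04,  2.42827246e-04,  6.94814447e-05]), 'tau': array([-4.18785803e-04, -5.63397503e+01,  1.22619420e+00, -1.93448460e+01,
        1.10055532e-02,  1.04837763e-02, -1.23198923e-06]), 'eef_pos': array([ 184.96786037, -622.40324702,  190.49594378]), 'tool_rot': array([-3.13970817e+00,  8.52659526e-06,  2.88810468e-01]), 'force': array([0.38274392, 0.94224983, 0.67931631]), 'torque': array([-0.01761152, -0.02195831,  0.00309805]), 'gripper_force': 0.0, 'width': 85.52752931564474}
top 414.10104206720536 253.05090289092374 192.92194973562488 [ 405.30562406   15.54641828 1096.36867227] [[-0.009, -1.0, 0.01], [-0.989, 0.007, -0.147], [0.147, -0.011, -0.989]]
module [([244.0, 194.0], 0.77, [557.0, 27.0, 50.0])]
notch [([248.0, 193.0], 0.67, [558.0, 17.0, 70.0])]
cover [([201.0, 289.0], 0.77, [325.0, 131.0, 77.0]), ([242.0, 185.0], 0.71, [577.0, 30.0, 77.0]), ([
[... 807 characters left out ...]
0, 196.0], 0.34, [570.0, 19.0, 70.0])]
cover [([243.0, 195.0], 0.9, [570.0, 28.0, 77.0]), ([326.0, 210.0], 0.83, [383.0, -17.0, 77.0]), ([322.0, 291.0], 0.75, [303.0, 191.0, 77.0])]
cover_edge [([242.0, 193.0], 0.96, [583.0, 16.0, 73.0]), ([327.0, 213.0], 0.86, [380.0, -16.0, 73.0]), ([322.0, 288.0], 0.58, [306.0, 184.0, 73.0]), ([240.0, 219.0], 0.4, [528.0, 101.0, 73.0])]
pry_tool [([328.0, 173.0], 0.47, [478.0, -279.0, 7.0]), ([240.0, 194.0], 0.3, [637.0, -55.0, 7.0])]
pry_tip [([326.0, 173.0], 0.77, [485.0, -279.0, 7.0])]
tray [([177.0, 326.0], 0.78, [504.0, 337.0, 7.0])]
cross_driver [([278.0, 142.0], 0.63, [707.0, -385.0, 7.0])]
small_module [([201.0, 180.0], 0.72, [776.0, -59.0, 7.0])]
```

View pics/top1.png

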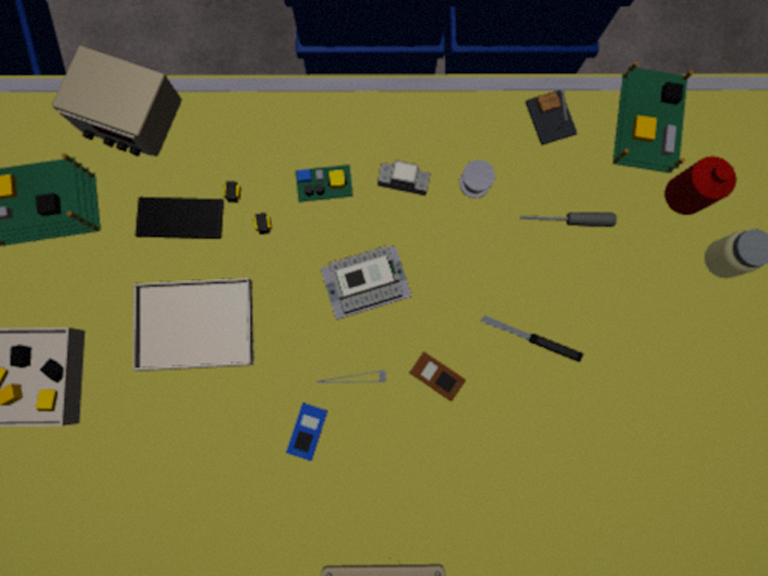

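View pics/side1.png

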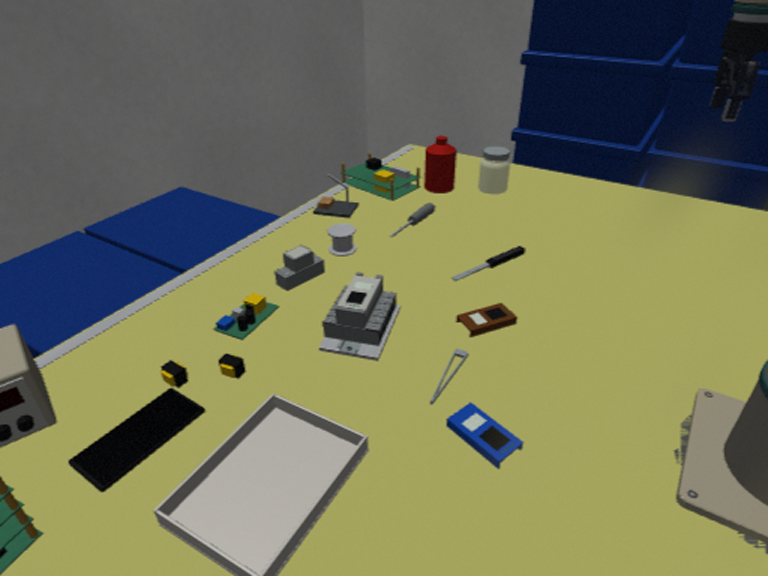

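The top view shows the module at (243,187) with its light grey cover, the pry tool with its handle at (370,231) and its tip at (322,213), and the tray at (129,216).

Things that could be mistaken for the ones I want:
- **Cover:** light grey on the module (242,185), blue (205,288), brown (291,251). I choose the light grey.
- **Tool:** black-handled flat tool (355,226), grey round screwdriver (380,146). I choose the black flat one.

I'll check the choice in one close crop.

Run:
```python
from h import *
p=ctrl.get_image("top");i=np.asarray(p["img"])
a=cv2.resize(i[155:220,205:280],None,fx=8,fy=8,interpolation=cv2.INTER_CUBIC)
q=ctrl.get_image("side");j=np.asarray(q["img"])
b=cv2.resize(j[175:245,205:280],None,fx=8,fy=8,interpolation=cv2.INTER_CUBIC)
h=max(a.shape[0],b.shape[0]);o=np.zeros((h,a.shape[1]+b.shape[1],3),np.uint8);o[:a.shape[0],:a.shape[1]]=a;o[:b.shape[0],a.shape[1]:]=b
o=cv2.resize(o,(800,int(h*800/o.shape[1])));cv2.imwrite("pics/crop1.png",o[:,:,::-1])
g=lambda u,v,z:print((u,v),px2w(p,(u/1.5,v/1.5),z).round(1))
print("tool");g(582,357,10);g(531,338,10);g(483,319,7)
print("tray");[g(*c,28) for c in((135,282),(250,279),(253,367),(134,370))]
print("plate");[g(*c,10) for c in((322,264),(392,247),(410,297),(337,318))]
hsv=cv2.cvtColor(i,cv2.COLOR_RGB2HSV);m=((hsv[:,:,1]<120)|(hsv[:,:,2]<70)).astype(np.uint8)
n,l,st,ce=cv2.connectedComponentsWithStats(m)
for k in range(1,n):
    if st[k,4]>60:
        uv=np.argwhere(l==k)[:,::-1].astype(np.float32);W=np.array([px2w(p,x,10)[:2] for x in uv],np.float32)
        r=cv2.minAreaRect(W);print(ce[k].round(),st[k,4],np.round(r[0]),np.round(r[1]),round(r[2],1))
```

```text
tool
(582, 357) [ 445.1 -348.9   10. ]
(531, 338) [ 478.9 -261.1   10. ]
(483, 319) [ 513.3 -178.5    7. ]
tray
(135, 282) [580.3 428.   28. ]
(250, 279) [584.2 228.9  28. ]
(253, 367) [432.1 220.5  28. ]
(134, 370) [428.8 422.2  28. ]
plate
(322, 264) [613.3 105.4  10. ]
(392, 247) [643.3 -19.4  10. ]
(410, 297) [553.  -50.1  10. ]
(337, 318) [516.7  78.6  10. ]
[254.  37.] 35058 [953. -13.] [1457.  340.] 89.9
[ 32. 134.] 3044 [737. 601.] [147. 177.] 8.6
[269. 118.] 603 [776. -42.] [93. 55.] 78.0
[318. 119.] 497 [ 771. -174.] [62. 74.] 45.1
[215. 123.] 575 [765. 103.] [62. 99.] 6.2
[457. 129.] 585 [ 739. -558.] [77. 84.] 33.0
[154. 128.] 95 [748. 269.] [24. 36.] 89.7
[119. 145.] 1493 [700. 362.] [153.  73.] 88.0
[386. 145.] 398 [ 694. -337.] [172.  25.] 89.6
[175. 149.] 89 [688. 213.] [38. 21.] 22.1
[492. 168.] 1065 [ 629. -640.] [ 76. 126.] 15.3
[243. 187.] 2030 [583.  29.] [103. 144.] 16.7
[128. 216.] 4723 [510. 331.] [155. 211.] 2.6
[355. 225.] 404 [ 480. -261.] [186.  16.] 67.5
[ 28. 249.] 3299 [421. 592.] [170. 146.] 0.0
[286. 247.] 93 [425. -81.] [20. 30.] 55.2
[237. 252.] 217 [416.  54.] [119.  23.] 89.5
[297. 254.] 151 [ 404. -111.] [39. 29.] 54.7
[203. 286.] 88 [323. 131.] [49. 91.] 71.6
[206. 281.] 85 [339. 126.] [28. 18.] 71.5
[202. 294.] 110 [307. 137.] [24. 28.] 71.5
[256. 380.] 572 [98.  3.] [204.  16.] 89.3
```

View pics/crop1.png

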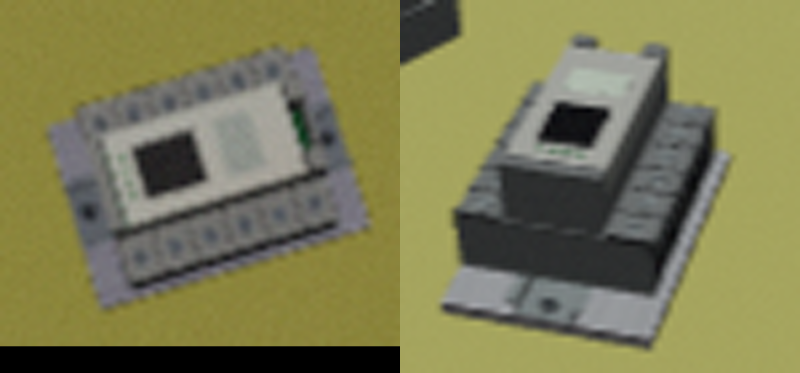

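The close crop shows the light grey cover on the module. The notch, the gap with green inside, is at its right end, toward world -y. The module is at about (582, 29) with yaw about 106°, and the tool at about (470, -286) with yaw 67.5°. Moving above the tool now.

Emit:
{"op": "step_arm", "data": {"series": [[[0,0,0,0.223,-0.146,0,0],[0,0,0,0.223,-0.146,0,0],[0,0,0,0.223,-0.146,0,0],[0,0,0,0.223,-0.146,0,0],[0,0,0,0.223,-0.146,0,0],[0,0,0,0.223,-0.146,0,0],[0,0,0,0.223,-0.146,0,0],[0,0,0,0.223,-0.146,0,0],[0,0,0,0.223,-0.146,0,0],[0,0,0,0.223,-0.146,0,0],[0,0,0,0.223,-0.146,0,0]]]}}

```text
clock: 2.2
eef_pos: [470.3, -286.1, 191.7]
tool_rot: [3.141, -0.0, 0.289]
force: [0.3, -0.3, -0.3]
width: 85.7
gripper_force: 0.0
```

Emit:
{"op": "step_arm", "data": {"series": [[[0,0,-0.162,0,0,0,0],[0,0,-0.162,0,0,0,0],[0,0,-0.162,0,0,0,0],[0,0,-0.162,0,0,0,0],[0,0,-0.162,0,0,0,0],[0,0,-0.162,0,0,0,0],[0,0,-0.162,0,0,0,0],[0,0,0,0,0,0,0]]]}}

```text
clock: 3.0
eef_pos: [469.3, -287.5, 191.5]
tool_rot: [3.141, -0.0, 1.18]
force: [-0.1, 0.0, -0.9]
width: 85.6
gripper_force: 0.0
```

Run:
```python
from h import *
s=ctrl.read_state();print(s["eef_pos"],s["tool_rot"],s["clock"],s["qpos"].round(2))
p=ctrl.get_image("wrist");R=np.array(p["R"]);print(p["fx"],p["cx"],p["cy"],-R.T@np.array(p["t"]),R.round(2).tolist())
for t in("pry_tool","pry_tip"):print(t,[(np.round(d["centre"]),d["score"],px2w(p,d["centre"],7).round()) for d in ctrl.recognise(p,t)])
i=np.ascontiguousarray(p["img"]);
for X in((469.5,-286.4,7),(480,-261,7)):cv2.circle(i,tuple(int(v) for v in w2px(p,X)),3,(255,0,0),1)
q=dict(p);q["img"]=i;save(q,"w1.png",s=1.5)
```

```text
[ 469.25345662 -287.54137016  191.50811018] [ 3.14131040e+00 -2.99660588e-04  1.17950701e+00] 3.0 [ 0.65  0.49 -0.22  1.79  0.14  0.87 -0.03]
334.34836315732446 254.34805160336987 191.4551000734091 [ 494.94195051 -224.70670572  373.28719673] [[0.92, -0.38, 0.0], [-0.37, -0.89, 0.27], [-0.1, -0.25, -0.96]]
pry_tool [(array([256., 145.]), 0.93, array([ 477., -272.,    7.]))]
pry_tip [(array([255., 149.]), 0.91, array([ 474., -276.,    7.]))]
```

View pics/w1.png

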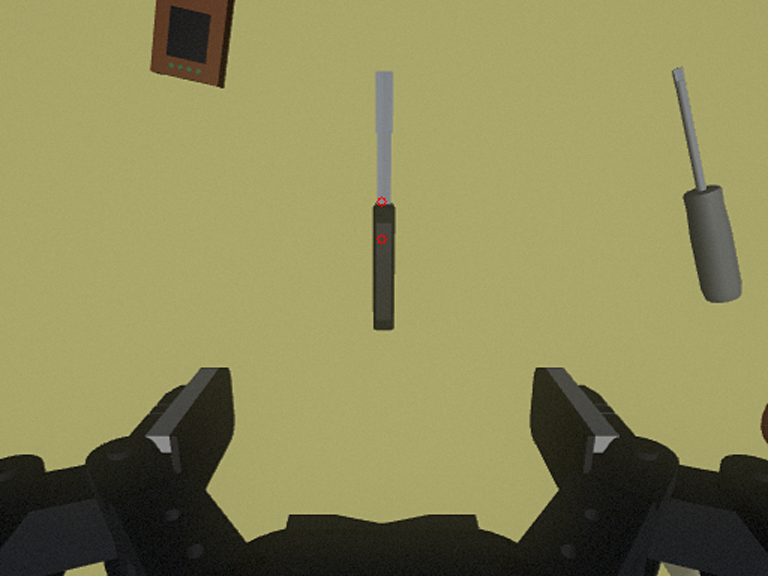

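The wrist view shows the tool, with its tip at (256,47), handle front at (256,137) and handle end at (256,219). It points straight along the gripper's x axis.

Run:
```python
from h import *
s=ctrl.read_state();p=ctrl.get_image("wrist")
tip=px2w(p,(256,47.5),7);f=px2w(p,(255.7,136.5),12);b=px2w(p,(255.8,219),8)
print(tip,f,b,np.linalg.norm(f-tip),np.linalg.norm(b-tip))
d=(tip-b)[:2];d/=np.linalg.norm(d);yaw=np.arctan2(d[1],d[0]);o=tip[:2]-120*d;o2=b[:2]+65*d;print(yaw,o,o2)
print(rel(s,[*((o+o2)/2),3],[np.pi,0,yaw]))
```

```text
[ 515.26118473 -180.81087616    7.        ] [ 480.76822546 -262.98752735   12.        ] [ 444.18250857 -351.38874045    8.        ] 89.26234502476423 184.7971482121632
1.1759823990009646 [ 469.10481216 -291.57905422] [ 469.18387705 -291.38931066]
(array([2.12446419e-04, 3.14459449e-05, 6.88003107e-04]), array([-0.02474304,  0.00931783,  1.25644477]))
```

Emit:
{"op": "step_arm", "data": {"series": [[[0,0,0,-0.025,0.009,0.2,0],[0,0,0,0,0,0.25,0.3],[0,0,0,0,0,0.25,0.5],[0,0,0,0,0,0.25,0.5],[0,0,0,0,0,0.2,0.5],[0,0,0,0,0,0.1,0.5],[0,0,0,0,0,0,0.5],[0,0,0,0,0,0,0.5]]]}}

```text
clock: 4.0
eef_pos: [469.4, -291.5, 4.2]
tool_rot: [3.141, 0.0, 1.179]
force: [0.7, -0.7, 0.2]
width: 42.7
gripper_force: 0.0
```

Emit:
{"op": "step_arm", "data": {"series": [[[0,0,0,0,0,0,1],[0,0,0,0,0,0,1],[0,0,0,0,0,0,1],[0,0,0,0,0,0,1],[0,0,0,0,0,0,1],[0,0,0,0,0,0,1]]]}}

```text
clock: 4.6
eef_pos: [469.1, -291.4, 4.0]
tool_rot: [3.141, -0.0, 1.179]
force: [0.1, -0.4, 0.7]
width: -0.1
gripper_force: 0.0
```

Run:
```python
from h import *
s=ctrl.read_state();print(s["eef_pos"],s["width"],s["gripper_force"],s["force"])
p=ctrl.get_image("wrist");q=ctrl.get_image("side")
a=cv2.resize(np.asarray(p["img"]),(640,480));b=cv2.resize(np.asarray(q["img"])[120:220,280:380],(480,480),interpolation=cv2.INTER_CUBIC)
cv2.imwrite("pics/g1.png",cv2.resize(np.hstack([a,b]),(800,343))[:,:,::-1])
```

```text
[ 469.13313453 -291.42686791    4.03657117] -0.12182939972877715 0.0 [ 0.07805941 -0.37492016  0.67478707]
```

View pics/g1.png

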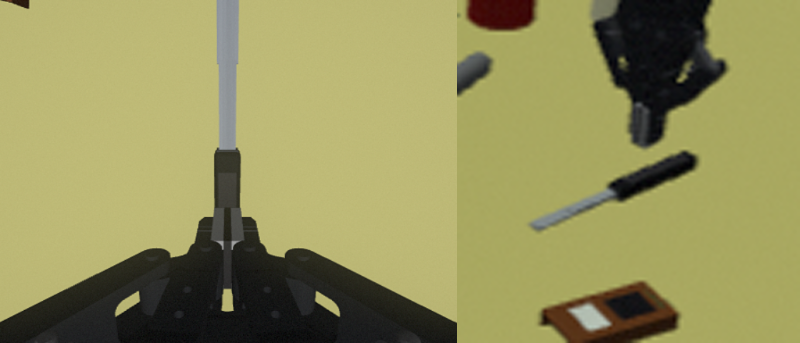

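The fingers closed fully without the handle. In the side view their tips hang above the handle, although the pose reads z = 4. I'll measure the fingertips in the pictures and compare with the reported pose.

Run:
```python
from h import *
s=ctrl.read_state();e=s["eef_pos"];print(s["qpos"].round(3))
q=ctrl.get_image("side");t=ctrl.get_image("top");p=ctrl.get_image("wrist")
tipuv=(280+(645-457)/343*100,120+145/343*100)
print("seen fingertip side",tipuv)
for z in(4,20,40,60,80):print(z,w2px(q,[e[0],e[1],z]).round(1))
print("wrist proj tcp",[ (z,w2px(p,[e[0],e[1],z]).round()) for z in (4,23,40)], "seen tip ~",np.array([228,210])*512/457)
R=np.array(p["R"]);print("wristcam",-R.T@np.array(p["t"]))
f=lambda uv:px2w(p,uv,14)
# handle points by known geometry: front end of handle & tip in wrist and side pics
print("handle front wrist",px2w(p,(np.array([227,150])*512/457),12),"tool tip expected 480.8,-263")
# side: handle ends & tip
for n,uv in(("tip",(535,228)),("front",(615,192)),("back",(692,160))):
    u=(280+(uv[0]-457)/343*100,120+uv[1]/343*100);print(n,u,px2w(q,u,8).round())
```

```text
[ 0.599  0.769 -0.144  1.93   0.228  0.459 -0.102]
seen fingertip side (334.81049562682216, 162.2740524781341)
4 [332.6 173.1]
20 [333.2 168.4]
40 [334.  162.4]
60 [334.8 156.2]
80 [335.6 150. ]
wrist proj tcp [(4, array([255., 219.])), (23, array([255., 232.])), (40, array([255., 246.]))] seen tip ~ [255.43982495 235.27352298]
wristcam [ 494.82930247 -228.50009327  185.65520258]
handle front wrist [ 480.95338267 -261.94246271   12.        ] tool tip expected 480.8,-263
tip (302.7405247813411, 186.47230320699708) [ 510. -175.    8.]
front (326.06413994169094, 175.97667638483966) [ 477. -260.    8.]
back (348.5131195335277, 166.6472303206997) [ 440. -345.    8.]
```

Run:
```python
from h import *
s=ctrl.read_state();e=s["eef_pos"];y=s["tool_rot"][2];d=np.array([np.cos(y),np.sin(y),0])
q=ctrl.get_image("side");p=ctrl.get_image("wrist")
for z in(4,20,30,35,40,45,50):
    print(z,[w2px(q,[e[0],e[1],z]+k*d).round(1).tolist() for k in(-11,0,11)],"wrist",w2px(p,[e[0],e[1],z]+11*d).round(1))
g=np.asarray(q["img"]).max(2)
print("side max-channel rows150-182, cols 328..342");print(g[150:182,328:343])
i=np.asarray(p["img"]).max(2);print(i[215:250:2,235:276:3])
```

```text
4 [[335.3, 171.9], [332.6, 173.1], [330.0, 174.2]] wrist [254.7 200.9]
20 [[335.9, 167.3], [333.2, 168.4], [330.5, 169.5]] wrist [254.7 210. ]
30 [[336.3, 164.3], [333.6, 165.4], [330.9, 166.5]] wrist [254.7 216.6]
35 [[336.5, 162.8], [333.8, 163.9], [331.1, 165.0]] wrist [254.7 220.2]
40 [[336.7, 161.3], [334.0, 162.4], [331.3, 163.5]] wrist [254.7 224. ]
45 [[336.9, 159.8], [334.2, 160.9], [331.5, 162.0]] wrist [254.7 228.1]
50 [[337.1, 158.2], [334.4, 159.3], [331.7, 160.4]] wrist [254.8 232.4]
side max-channel rows150-182, cols 328..342
[[168 170 134  56  87  85  26  18  17  15  12  17  17  16  19]
 [170 169 134  59  61  57  65  42  17  18  18  15  15  21  39]
 [168 168 130  49  56  43  70  69  31  15  15  15  19  67 135]
 [169 154 101  51  55  50  69  56  31  15  19  21  39 121 169]
 [168 154 102  52  53  47  68  53  22  18  28  32  39 121 168]
 [168 154 102  50  55  49  66  53  27  18  20  15  62 132 169]
 [170 143  75  49  46  50  65  48  18  16  24  24  88 148 169]
 [168 142  78  57  52  55  66  49  13  14  16  13  90 149 169]
 [169 143  84  52  41  53  61  40  20  16  20  16
[... 1826 characters left out ...]
2  41  55  67  65  65  63  62  64  51  86 188 189]
 [186 192  39  55  64  62  66  64  64  63  47  83 188 185]
 [189 189  40  49  67  66  65  69  66  67  43  85 187 188]
 [187 189  86  87  88  83  50  42  88  85  83  76 190 187]
 [188 186  80  81  81  86  40  46  81  82  83  78 192 189]
 [189 188  80  81  79  78  40  38  84  82  82  75 191 188]
 [188 186  80  80  80  75  41  42  83  75  82  81 191 190]
 [193 186  77  85  82  78  42  40  84  80  81  84 196 192]
 [ 34  41  78  78  84  80  43  43  84  80  80  80  30  29]
 [ 45  55  82  79  82  76  41  40  81  81  79  78  45  44]
 [ 42  62  81  82  81  78  37  37  81  78  81  80  58  40]
 [ 45  77  82  80  77  81  37  38  80  77  80  80  61  46]]
```

The pictures agree that the fingertips end about 36 to 40 mm above the reported TCP, while x and y match. The tool hasn't moved. I'll open half way, go lower while watching the force, and grip again.

Emit:
{"op": "step_arm", "data": {"series": [[[0,0,0,0,0,0,0.5],[0,0,0,0,0,0,0.5],[0,0,0,0,0,0,0.5],[0,0,0,0,0,0.06,0.5],[0,0,0,0,0,0.06,0.5],[0,0,0,0,0,0.06,0.5],[0,0,0,0,0,0,0.5],[0,0,0,0,0,0,0.5]]]}}

```text
clock: 5.75
eef_pos: [468.8, -291.1, -23.7]
tool_rot: [-3.141, -0.0, 1.18]
force: [-0.1, -0.5, -0.2]
width: 43.0
gripper_force: 0.0
```

Run:
```python
from h import *
s=ctrl.read_state();e=s["eef_pos"];print(e,s["width"],s["force"])
q=ctrl.get_image("side");p=ctrl.get_image("wrist")
a=cv2.resize(np.asarray(p["img"]),(533,400));b=cv2.resize(np.asarray(q["img"])[130:200,290:350],(343,400),interpolation=cv2.INTER_CUBIC)
cv2.imwrite("pics/g2.png",cv2.resize(np.hstack([a,b]),(800,365))[:,:,::-1])
```

```text
[ 468.7727514  -291.10153114  -23.66255621] 42.97359518407654 [-0.0853966  -0.5059854  -0.21479915]
```

View pics/g2.png

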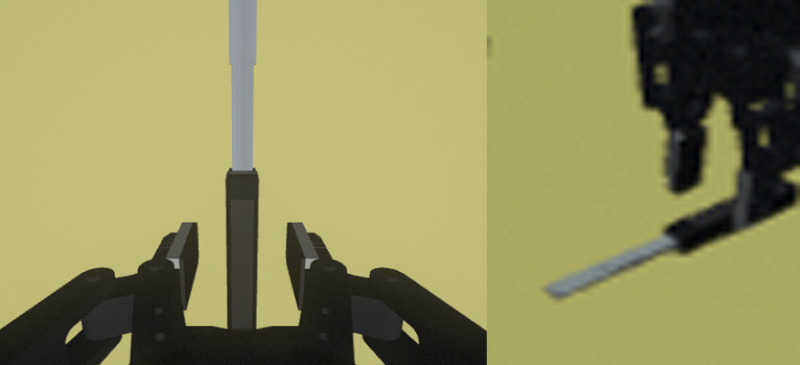

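The wrist view shows the handle (column 242) between the fingers. In the side view the fingers are still slightly high. I'll go 8 mm lower and close.

Emit:
{"op": "step_arm", "data": {"series": [[[0,0,0,0,0,0.055,0.5],[0,0,0,0,0,0,0.5],[0,0,0,0,0,0,1],[0,0,0,0,0,0,1],[0,0,0,0,0,0,1],[0,0,0,0,0,0,1],[0,0,0,0,0,0,1],[0,0,0,0,0,0,1]]]}}

```text
clock: 6.65
eef_pos: [469.2, -291.4, -31.1]
tool_rot: [3.141, 0.0, 1.179]
force: [-1.3, 1.5, 4.4]
width: 13.4
gripper_force: 59.1
```

Emit:
{"op": "step_arm", "data": {"series": [[[0,0,0,0,0,-0.05,1],[0,0,0,0,0,-0.05,1],[0,0,0,0,0,-0.05,1],[0,0,0,0,0,-0.05,1],[0,0,0,0,0,0,1]]]}}

```text
clock: 7.15
eef_pos: [469.9, -291.9, -0.0]
tool_rot: [3.139, 0.0, 1.179]
force: [0.5, 0.0, -0.7]
width: 13.7
gripper_force: 58.6
```

Run:
```python
from h import *
s=ctrl.read_state();e=s["eef_pos"];print(e,s["width"],s["gripper_force"],s["force"])
q=ctrl.get_image("side");p=ctrl.get_image("wrist")
a=cv2.resize(np.asarray(p["img"]),(533,400));b=cv2.resize(np.asarray(q["img"])[130:200,290:350],(343,400),interpolation=cv2.INTER_CUBIC)
cv2.imwrite("pics/g3.png",cv2.resize(np.hstack([a,b]),(800,365))[:,:,::-1])
```

```text
[ 4.69940999e+02 -2.91872184e+02 -2.17662696e-02] 13.684422587491975 58.60283017158508 [ 0.54524872  0.00422084 -0.70865201]
```

View pics/g3.png

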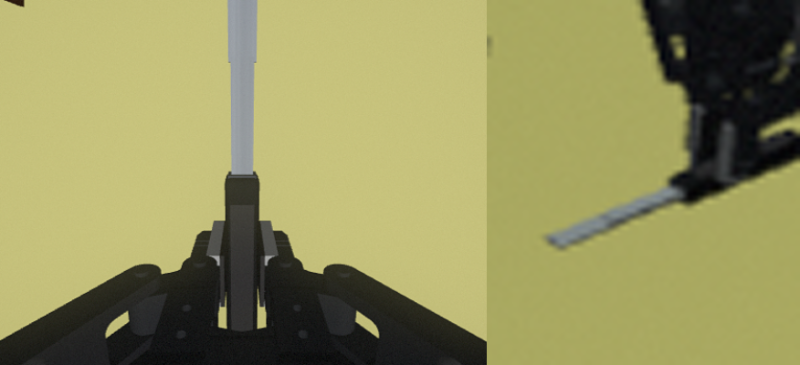

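The tool is held level, gripped across its handle. Next I raise it, carry it to the notch side of the module and turn to the module's yaw.

Emit:
{"op": "step_arm", "data": {"series": [[[0,0,0,0,0,-0.3,1],[0,0,0,0,0,-0.3,1],[0,0,0,0,0,-0.3,1],[0,0,0,0.208,0.113,0,1],[0,0,0,0.208,0.113,0,1],[0,0,0,0.208,0.113,0,1],[0,0,0,0.208,0.113,0,1],[0,0,0,0.208,0.113,0,1],[0,0,0,0.208,0.113,0,1],[0,0,0,0,0,0,1]]]}}

```text
clock: 8.25
eef_pos: [638.5, -150.3, 133.1]
tool_rot: [3.14, -0.005, 1.187]
force: [-0.4, -0.0, -0.4]
width: 14.0
gripper_force: 58.9
```

Emit:
{"op": "step_arm", "data": {"series": [[[0,0,-0.143,0,0,0,1],[0,0,-0.143,0,0,0,1],[0,0,-0.143,0,0,0,1],[0,0,-0.143,0,0,0,1],[0,0,-0.143,0,0,0,1],[0,0,-0.143,0,0,0,1],[0,-0.14,0,0,0,0,1],[0,-0.14,0,0,0,0,1],[0,-0.14,0,0,0,0,1],[0,-0.14,0,0,0,0,1],[0,0,0,0,0,0,1],[0,0,0,0,0,0,1]]]}}

```text
clock: 9.45
eef_pos: [634.0, -155.6, 133.1]
tool_rot: [-3.139, 0.439, 1.857]
force: [-0.1, -0.4, -0.1]
width: 13.6
gripper_force: 59.0
```

Run:
```python
from h import *
s=ctrl.read_state();e=s["eef_pos"];print(e,s["tool_rot"],s["width"],s["qpos"].round(2))
R=Ro.from_euler('xyz',s["tool_rot"]);tip=e+R.apply([120,0,-38.1]);print("tip",tip)
q=ctrl.get_image("side");p=ctrl.get_image("wrist");t=ctrl.get_image("top")
for n,c in(("side",q),("wrist",p),("top",t)):
    print(n,"tip proj",w2px(c,tip).round(1),[(np.round(d["centre"],1),round(d["score"],2)) for d in ctrl.recognise(c,"pry_tip")])
M=Ro.from_euler('z',105.8,degrees=True);c0=np.array([582,29,0])
i=np.ascontiguousarray(p["img"]);k=lambda X,col:cv2.circle(i,tuple(int(round(v)) for v in w2px(p,X)),2,col,1)
k(tip,(255,0,0))
for X in((-53,-12,70),(-53,12,70),(-53,-22.5,77),(-53,22.5,77),(53,22.5,77),(53,-22.5,77),(-70,48,10),(-70,-48,10)):k(c0+M.apply(X),(0,255,255))
qq=dict(p);qq["img"]=i;save(qq,"w2.png",s=1.55)
```

```text
[ 634.04131446 -155.55973646  133.06326446] [-3.13936784  0.43867285  1.85734152] 13.554995110445992 [-0.03  0.66 -0.03  1.79  0.71  0.73 -0.32]
tip [598.84337964 -35.80476945 116.58712234]
side tip proj [247.2 165.6] [(array([253. , 144.2]), 0.61)]
wrist tip proj [256.7 -54.2] [(array([252.1, 192.9]), 0.88)]
top tip proj [269.7 173.2] [(array([334. , 152.2]), 0.76)]
```

View pics/w2.png

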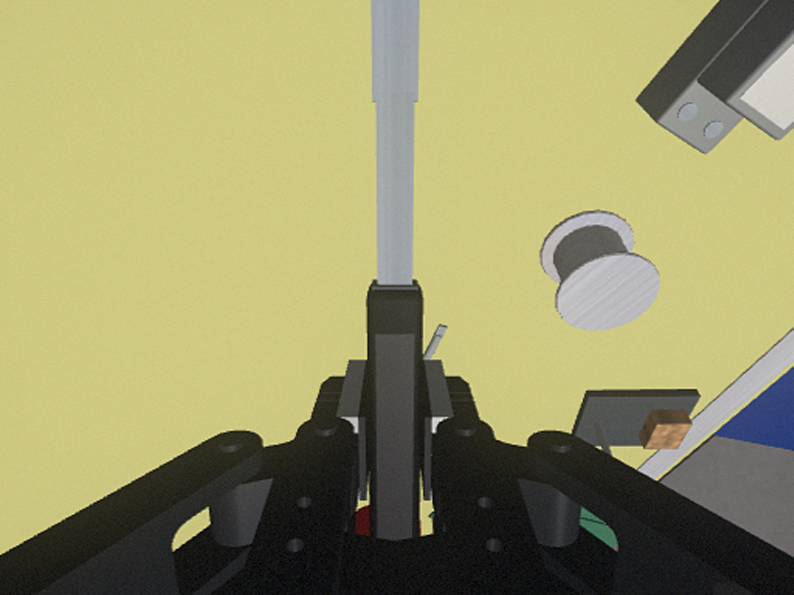

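The wrist view at this tilt shows only the shank (column 254) and the spool, and neither the tip nor the module. I'll go back to level and retreat a little, so the wrist camera sees the module.

Emit:
{"op": "step_arm", "data": {"series": [[[0,0.14,0,-0.1,0,0,1],[0,0.14,0,-0.1,0,0,1],[0,0.14,0,-0.1,0,-0.1,1],[0,0.14,0,0,0,-0.1,1],[0,0,0,0,0,0,1],[0,0,0,0,0,0,1]]]}}

```text
clock: 10.35
eef_pos: [644.3, -195.2, 177.3]
tool_rot: [-3.142, 0.001, 1.849]
force: [0.5, 0.8, -1.1]
width: 13.4
gripper_force: 59.0
```

Run:
```python
from h import *
s=ctrl.read_state();e=s["eef_pos"];print(e,s["tool_rot"])
R=Ro.from_euler('xyz',s["tool_rot"]);tip=e+R.apply([120,0,-38.1])
p=ctrl.get_image("wrist");C=-np.array(p["R"]).T@np.array(p["t"]);print("cam in tool",R.inv().apply(C-e))
print("tip proj",w2px(p,tip))
M=Ro.from_euler('z',105.8,degrees=True);c0=np.array([582,29,0])
for X in((-53,-12,70),(-53,12,70),(-53,-22.5,77),(-53,22.5,77),(53,22.5,77),(53,-22.5,77),(-70,48,10),(-70,-48,10)):print(X,w2px(p,c0+M.apply(X)).round())
save(p,"w3.png",s=1.55)
np.savez("w3.npz",img=p["img"],fx=p["fx"],fy=p["fy"],cx=p["cx"],cy=p["cy"],R=p["R"],t=p["t"])
```

```text
[ 644.29880942 -195.1949209   177.32267509] [-3.14154571e+00  7.88925200e-04  1.84939080e+00]
cam in tool [  68.24862293   -0.74934551 -181.77408724]
tip proj [256.34527989 -47.79963516]
(-53, -12, 70) [274. -59.]
(-53, 12, 70) [241. -59.]
(-53, -22.5, 77) [289. -64.]
(-53, 22.5, 77) [226. -64.]
(53, 22.5, 77) [ 223. -259.]
(53, -22.5, 77) [ 294. -259.]
(-70, 48, 10) [205.  -9.]
(-70, -48, 10) [309.  -9.]
```

View pics/w3.png

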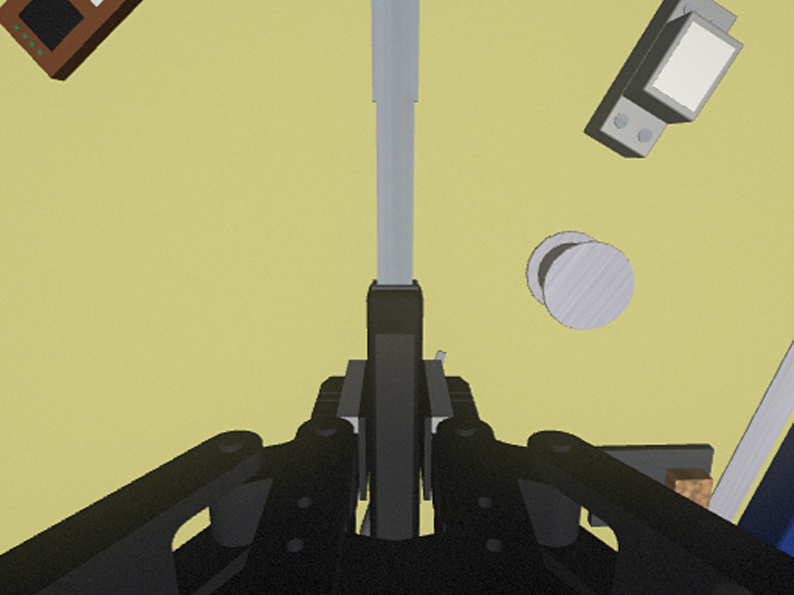

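The wrist view again shows only the shank, so the module lies above its top edge. Next I'll fly forward at height and a little sideways, so the module shows beside the blade.

Emit:
{"op": "step_arm", "data": {"series": [[[0,0,0,0.26,0.06,0,1],[0,0,0,0.26,0.06,0,1],[0,0,0,0.26,0.06,0,1],[0,0,0,0.26,0.06,0,1],[0,0,0,0.26,0.06,0,1],[0,0,0,0,0,0,1],[0,0,0,0,0,0,1]]]}}

```text
clock: 11.1
eef_pos: [632.5, 10.4, 177.3]
tool_rot: [-3.14, 0.0, 1.86]
force: [0.3, -0.9, 0.7]
width: 13.5
gripper_force: 59.0
```

```bash
cat >> h.py <<'E'
PTS=[(-53,-22.5,77),(-53,22.5,77),(53,22.5,77),(53,-22.5,77),(-70,48,10),(-70,-48,10),(70,48,10),(70,-48,10),(-53,-12,70),(-53,12,70)]
E
python3 - <<'E'
from h import *
s=ctrl.read_state();e=s["eef_pos"];print(e,s["tool_rot"])
p=ctrl.get_image("wrist")
M=Ro.from_euler('z',105.8,degrees=True);c0=np.array([582,29,0])
i=np.ascontiguousarray(p["img"]).copy()
for X in PTS:
    u=w2px(p,c0+M.apply(X));print(X,u.round());cv2.circle(i,tuple(int(round(v)) for v in u),2,(255,0,255),1)
cv2.imwrite("pics/w4.png",cv2.resize(i[:300],None,fx=1.56,fy=1.56,interpolation=cv2.INTER_CUBIC)[:,:,::-1])
np.savez("w4.npz",img=p["img"],fx=p["fx"],fy=p["fy"],cx=p["cx"],cy=p["cy"],R=p["R"],t=p["t"])
print([(np.round(d["centre"],1),round(d["score"],2)) for d in ctrl.recognise(p,"notch")])
E
```

```text
[632.45603414  10.40008826 177.26175406] [-3.14028830e+00  1.20305406e-04  1.86007351e+00]
(-53, -22.5, 77) [231. 202.]
(-53, 22.5, 77) [180. 201.]
(53, 22.5, 77) [174.  75.]
(53, -22.5, 77) [231.  75.]
(-70, 48, 10) [171. 197.]
(-70, -48, 10) [259. 199.]
(70, 48, 10) [163.  60.]
(70, -48, 10) [261.  62.]
(-53, -12, 70) [220. 199.]
(-53, 12, 70) [194. 199.]
[(array([197. ,  89.9]), 0.82)]
```

View pics/w4.png

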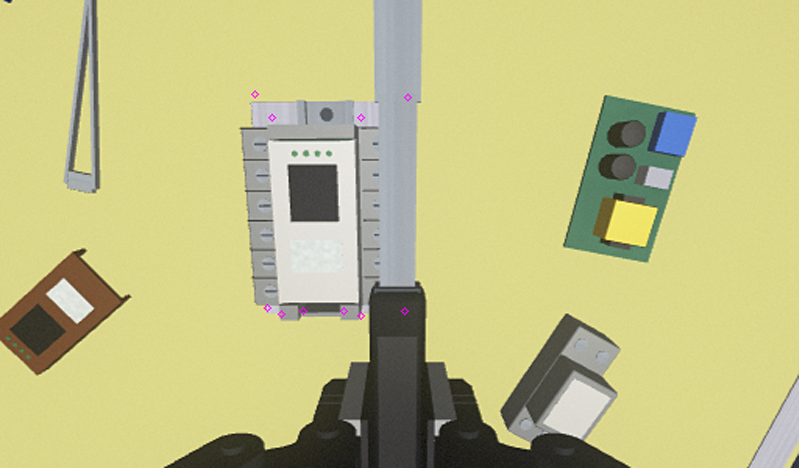

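The wrist view shows the whole module. The notch is at (206,198) between the end-block corners (180,204) and (231,204), and the far block's edge is at row 80. I'll fit the pose to these corners.

```bash
cat >> h.py <<'E'
def handpose(mod,psi,tipx,tipz,phi,tip=(120,0,-38.1),y=0):
    "TCP pos, rpy for tool tip at (tipx,y,tipz) in module frame, pitch phi rad (tip up +)"
    M=Ro.from_euler('z',psi);P=np.array([mod[0],mod[1],0])+M.apply([tipx,y,tipz])
    R=M*Ro.from_euler('y',-phi)*Ro.from_euler('x',np.pi)
    return P-R.apply(tip),R.as_euler('xyz')
E
python3 - <<'E'
from h import *
from scipy.optimize import least_squares
p=dict(np.load("w4.npz"))
obs=[((53,22.5,77),(268,125)),((53,-22.5,77),(355.5,125)),((-53,22.5,77),(281,319)),((-53,-22.5,77),(361,319)),((-43,22.5,77),(280,303)),((-43,-22.5,77),(358.5,303)),((45,22.5,77),(268,140)),((45,-22.5,77),(357,140)),((70,48,10),(251,102)),((-53,12,77),(299,318)),((-53,-12,77),(342,318))]
f=lambda v:np.concatenate([w2px(p,np.array([v[0],v[1],0])+Ro.from_euler('z',v[2]).apply(X))-np.array(u)/1.56 for X,u in obs])
r=least_squares(f,[582,29,1.85],loss='soft_l1');print(r.x,np.degrees(r.x[2]),r.fun.reshape(-1,2).round(1).tolist())
s=ctrl.read_state();print(s["eef_pos"])
m=r.x
for tx,tz,ph in((-75,90,-25),(-28,62.5,-25),):print(tx,[a.round(3).tolist() for a in handpose(m[:2],m[2],tx,tz,np.radians(ph))])
pos,rpy=handpose(m[:2],m[2],-80,100,np.radians(-25))
print("via level",rel(s,[pos[0],pos[1],177],[np.pi,0,m[2]]))
E
```

```text
[581.59174551  25.49550123   1.86282686] 106.73211685984481 [[-0.1, -0.9], [0.0, -1.1], [0.0, 0.7], [-0.5, 0.5], [-0.1, 0.1], [0.8, -0.0], [0.6, -0.0], [-0.7, -0.2], [-0.1, -0.8], [0.3, 1.3], [-0.2, 1.2]]
[633.05174888   6.44137545 177.21836226]
-75 [[639.131, -165.901, 106.184], [3.142, 0.436, 1.863]]
-28 [[625.599, -120.891, 78.684], [3.142, 0.436, 1.863]]
via level (array([-0.00188098,  0.00183308, -0.01091305]), array([-1.14776408, -0.28213999,  0.00353049]))
```

Run:
```python
from h import *
a=dict(np.load("w4.npz"));p=ctrl.get_image("wrist");s=ctrl.read_state();print(s["eef_pos"],s["tool_rot"])
T=a["img"][75:215,150:235];r=cv2.matchTemplate(np.asarray(p["img"]),T,cv2.TM_CCOEFF_NORMED);_,v,_,l=cv2.minMaxLoc(r)
print("seen shift",np.array(l)-[150,75],v)
X=np.array([581.6,25.5,77]);print("pred",w2px(p,X)-w2px(a,X))
t=ctrl.get_image("top");q=ctrl.get_image("side")
```

```text
[633.2933115    5.69158683 177.29125045] [-3.14039034e+00  1.30272479e-03  1.85273797e+00]
seen shift [ 0 -4] 0.954273521900177
pred [ 0.22132002 -4.54461556]
```

The fit is consistent: module at (581.6, 25.5), yaw 106.7°, and the settled re-check agrees to 0.5 px. Now back to the entry line, and tilt down.

Emit:
{"op": "step_arm", "data": {"series": [[[0,0,-0.011,-0.23,-0.056,0,1],[0,0,0,-0.23,-0.056,0,1],[0,0,0,-0.23,-0.056,0,1],[0,0,0,-0.23,-0.056,0,1],[0,0,0,-0.23,-0.056,0,1],[0,-0.139,0,0,0,0,1],[0,-0.139,0,0,0,0,1],[0,-0.139,0,0,0,0,1],[0,-0.139,0,0,0,0,1],[0,0,0,0,0,0,1],[0,0,0,0,0,0,1],[0,0,0,0,0,0,1]]]}}

```text
clock: 12.55
eef_pos: [642.8, -172.9, 178.2]
tool_rot: [3.141, 0.437, 1.859]
force: [1.0, -0.9, -1.1]
width: 13.2
gripper_force: 59.0
```

```bash
cat > plan.py <<'E'
import sys
from h import *
m=np.array([581.6,25.5]);psi=1.863
def cur(s):
    R=Ro.from_euler('xyz',s["tool_rot"]);M=Ro.from_euler('z',psi)
    t=M.inv().apply(s["eef_pos"]+R.apply([120,0,-38.1])-[*m,0]);x=R.apply([1,0,0]);return t,np.degrees(np.arcsin(x[2]))
if __name__=="__main__":
    s=ctrl.read_state();t,ph=cur(s);print("clock",s["clock"],"tip in module",t.round(1),"phi",round(ph,1),"F",s["force"].round(1),"T",s["torque"].round(2),"w",round(s["width"],1))
    a=[float(v) for v in sys.argv[1:]]
    for k in range(0,len(a),3):
        pos,rpy=handpose(m,psi,a[k],a[k+1],np.radians(a[k+2]));w,d=rel(s,pos,rpy);print(a[k:k+3],"turn",w.round(3),"shift",d.round(3))
        s=dict(s,eef_pos=pos,tool_rot=rpy)
E
python3 plan.py -75 90 -25 -28 62.5 -25
```

```text
clock 12.55 tip in module [-82.8  -2.  161.9] phi -25.0 F [ 1.  -0.9 -1.1] T [ 0.49  0.15 -0.03] w 13.2
[-75.0, 90.0, -25.0] turn [-0.002  0.001 -0.005] shift [ 0.25  -0.01   0.413]
[-28.0, 62.5, -25.0] turn [0. 0. 0.] shift [ 0.361 -0.     0.034]
```

Emit:
{"op": "step_arm", "data": {"series": [[[0,0,-0.005,0.125,-0.01,0.2,1],[0,0,0,0.125,0,0.213,1],[0,0,0,0,0,0,1],[0,0,0,0,0,0,1],[0,0,0,0,0,0,1]]]}}

```text
clock: 13.05
eef_pos: [640.5, -165.2, 107.9]
tool_rot: [3.14, 0.438, 1.863]
force: [-0.2, 1.2, -0.5]
width: 13.5
gripper_force: 59.0
```

```bash
python3 plan.py -28 62.5 -25
python3 - <<'E'
from h import *;from plan import *
q=ctrl.get_image("side");s=ctrl.read_state();R=Ro.from_euler('xyz',s["tool_rot"])
pt=lambda x,y=0:s["eef_pos"]+R.apply([x,y,-38.1])
print("side proj of tip..back:",[(x,w2px(q,pt(x)).round(1).tolist()) for x in(120,110,100,80)])
u=w2px(q,pt(120));c=np.asarray(q["img"])[int(u[1])-14:int(u[1])+14,int(u[0])-12:int(u[0])+12].astype(int)
print("origin",int(u[0])-12,int(u[1])-14);print("sat(max-min)");print((c.max(2)-c.min(2)));print(c.max(2))
E
```

```text
clock 13.05 tip in module [-74.8  -1.4  91.5] phi -25.1 F [-0.2  1.2 -0.5] T [0.44 0.11 0.03] w 13.5
[-28.0, 62.5, -25.0] turn [ 0.002  0.002 -0.   ] shift [ 0.365 -0.01   0.044]
side proj of tip..back: [(120, [247.7, 172.1]), (110, [248.6, 168.8]), (100, [249.6, 165.6]), (80, [251.5, 159.3])]
origin 235 158
sat(max-min)
[[56 72 71 73 73 73 73 73 73 73 73 73 73 73 63 25 18 17 16 18 64 72 73 72]
 [55 73 73 73 72 73 74 73 72 74 73 73 72 73 61 23 17 17 14 40 73 72 72 73]
 [54 74 72 72 73 73 72 73 72 72 72 73 72 72 39 15 16 13  7 40 74 74 73 73]
 [50 71 72 73 74 73 72 72 72 73 73 72 73 63 22 18 19 18  7 45 73 73 73 71]
 [17 49 71 73 73 73 73 72 74 71 73 73 73 44  8 19 18 17 15 63 74 72 73 73]
 [ 2 14 48 72 72 72 73 73 72 73 73 73 73 34 18 18 18 16 30 72 72 72 72 73]
 [ 4  3 26 71 74 73 73 72 73 73 73 73 62 24 18 18 19  8 46 72 73 74 73 74]
 [ 2  4 20 63 72 74 73 73 74 73 73 72 44  7 19 17 19 16 59 74 72 74 73 72]
 [ 2  2 36 73 73 72 73 72 72 73 73 72 44  7 17 17 16 19 63 73 73 72 73 74]
 [ 3 16 55 73 72 73 73 73 74 73 73 64 24 17 18 18  8 36 72 72 73 73 74 72]
 [15 55 72 72 73 73 74 73 7
[... 3452 characters left out ...]
68 168 169 169 170 169 169 170 169 169 169 169 170 169 168 169 169
  169 169 168 169 169 168]
 [169 169 168 167 168 167 168 169 170 170 169 170 169 169 168 169 170 169
  168 169 168 170 169 169]
 [169 168 155 139 145 152 158 168 168 169 168 168 170 168 169 168 169 169
  168 169 168 169 169 169]
 [170 156 129 111 110 104 114 151 168 169 170 170 169 169 169 169 166 166
  166 167 169 169 170 169]
 [169 162 134  91  90  90  89 140 169 168 169 169 169 169 168 156 135 126
  132 144 159 169 169 169]
 [169 166 165 166 166 155 152 168 162 160 168 168 169 169 162 138 113 113
  113 104 132 169 167 169]
 [167 166 166 166 166 165 166 165 166 167 165 166 171 172 157 133 109 107
  111  95 126 170 168 169]]
```

The blade tip in the side picture, about (247.7, 172.4), matches the prediction (247.7, 172.1). The module blocks get the same check before inserting.

```bash
python3 - <<'E'
from h import *;from plan import *
q=ctrl.get_image("side");M=Ro.from_euler('z',psi)
for X in((-53,22.5,77),(-53,12,77),(-53,-12,77),(-53,-22.5,77),(-44,-22.5,77),(-44,22.5,77),(-53,0,70),(-28,0,62)):print(X,w2px(q,[*m,0]+M.apply(X)).round(1))
i=np.asarray(q["img"]).astype(int);c=i[179:200,228:262];print(c.max(2))
E
python3 plan.py -60 78.5 -25 -50 73.8 -25 -28 63.3 -25
```

```text
(-53, 22.5, 77) [254.7 182.8]
(-53, 12, 77) [250.6 182.2]
(-53, -12, 77) [241.3 181. ]
(-53, -22.5, 77) [237.3 180.4]
(-44, -22.5, 77) [236.1 182.3]
(-44, 22.5, 77) [253.7 184.7]
(-53, 0, 70) [246. 184.]
(-28, 0, 62) [243.2 192.1]
[[169 169 169 169 169 169 170 170 168 169 168 169 169 168 168 169 169 169
  169 168 169 169 170 170 170 168 170 169 169 169 169 169 170 168]
 [169 170 169 168 169 170 169 170 169 168 168 168 167 169 170 169 169 168
  169 169 170 168 169 168 169 168 169 170 169 168 167 169 169 169]
 [170 169 168 168 169 168 167 169 169 156 139 144 151 159 168 168 168 168
  168 168 168 170 169 168 168 170 170 169 169 170 169 168 169 168]
 [169 168 168 169 168 169 168 169 158 130 111 110 105 115 151 169 169 169
  168 169 169 169 168 167 166 166 168 169 168 169 168 169 168 169]
 [170 169 169 168 168 169 169 168 161 133  92  88  90  92 139 167 168 169
  168 170 169 169 156 133 125 131 144 159 169 168 169 169 168 169]
 [170 169 170 169 169 169 168 167 166 165 166 165 155 151 167 162 161 168
  168 169 169 162 138 112 112 112 103 132 169 171 169 169 169 169]
 [168 170 170 170 169 1
[... 1700 characters left out ...]
22  18  22  25  23  22  22  25  67 131 165
  166 155 115  66  58  45  44  72  95 101 111 114 113 103 104 111]
 [166 166 165 132  43  20  20  19  22  21  22  22  22  21  45 122 165 166
  165 138  80  61  52  44  54  88 112 105 103 105  81  81  91  89]
 [167 165 150  98  20  19  21  21  23  19  25  23  21  22  92 148 166 165
  154 114  63  59  48  44  74 104 113 117 127 128 120 114 111  91]]
clock 13.15 tip in module [-74.2  -1.5  91.6] phi -25.1 F [ 0.   0.1 -1. ] T [ 0.42  0.14 -0.  ] w 13.0
[-60.0, 78.5, -25.0] turn [0.003 0.002 0.   ] shift [ 0.123 -0.011  0.04 ]
[-50.0, 73.8, -25.0] turn [0. 0. 0.] shift [0.074 0.    0.   ]
[-28.0, 63.3, -25.0] turn [0. 0. 0.] shift [ 0.163 -0.     0.001]
```

Emit:
{"op": "step_arm", "data": {"series": [[[0.003,0.002,0,0.126,-0.011,0.046,1],[0,0,0,0,0,0,1],[0,0,0,0,0,0,1],[0,0,0,0,0,0,1]]]}}

```text
clock: 13.55
eef_pos: [634.0, -151.3, 92.7]
tool_rot: [-3.139, 0.436, 1.865]
force: [-0.3, 0.3, -1.6]
width: 13.4
gripper_force: 59.0
```

```bash
python3 plan.py -28 62.8 -25
```

```text
clock 13.55 tip in module [-59.6   0.9  76.5] phi -25.0 F [-0.3  0.3 -1.6] T [0.44 0.12 0.  ] w 13.4
[-28.0, 62.8, -25.0] turn [-0.002 -0.     0.002] shift [ 0.229  0.005 -0.006]
```

Emit:
{"op": "step_arm", "data": {"series": [[[0,0,0,0.04,0.004,-0.006,1],[0,0,0,0.04,0,0,1],[0,0,0,0.04,0,0,1],[0,0,0,0,0,0,1]]]}}

```text
clock: 13.95
eef_pos: [628.7, -132.6, 84.0]
tool_rot: [-3.137, 0.434, 1.869]
force: [0.1, 0.5, -0.2]
width: 13.5
gripper_force: 59.0
```

```bash
python3 plan.py -28 62.8 -25
```

```text
clock 13.95 tip in module [-40.1   0.9  68.2] phi -24.9 F [ 0.1  0.5 -0.2] T [ 0.5   0.13 -0.  ] w 13.5
[-28.0, 62.8, -25.0] turn [-0.003 -0.003  0.006] shift [ 0.087  0.003 -0.003]
```

Emit:
{"op": "step_arm", "data": {"series": [[[0,0,0,0.03,0,0,1],[0,0,0,0.03,0,0,1],[0,0,0,0.027,0,0,1],[0,0,0,0,0,0,1],[0,0,0,0,0,0,1]]]}}

```text
clock: 14.45
eef_pos: [625.6, -123.0, 79.2]
tool_rot: [-3.137, 0.435, 1.867]
force: [0.7, -0.7, -0.4]
width: 13.5
gripper_force: 59.0
```

```bash
cat >> plan.py <<'E'
def lever(phi,L=24.5,h=70.3,px=-53):
    "tip centre for blade under-surface resting on (px,h), L along blade"
    c,s_=np.cos(phi),np.sin(phi);return px+L*c-1.1*s_, h+L*s_+1.1*c
E
python3 plan.py
python3 - <<'E'
from plan import *
a=[]
for ph in(-25,-15,-5,5,12,18,21):
    x,z=lever(np.radians(ph),L=25.5);
    if ph<=0: z=lever(np.radians(ph),h=70.3,px=-50.5,L=23)[1]; x=lever(np.radians(ph),px=-50.5,L=23)[0]
    a+=[str(round(x,2)),str(round(z,2)),str(ph)]
import subprocess;print(subprocess.run(["python3","plan.py"]+a,capture_output=True,text=True).stdout)
E
```

```text
clock 14.45 tip in module [-30.    0.9  63.2] phi -24.9 F [ 0.7 -0.7 -0.4] T [0.46 0.12 0.01] w 13.5
clock 14.45 tip in module [-30.    0.9  63.2] phi -24.9 F [ 0.7 -0.7 -0.4] T [0.46 0.12 0.01] w 13.5
[-29.19, 61.58, -25.0] turn [-0.004 -0.001  0.004] shift [0.009 0.005 0.006]
[-28.0, 65.41, -15.0] turn [0.    0.222 0.   ] shift [0.053 0.    0.109]
[-27.49, 69.39, -5.0] turn [-0.     0.222 -0.   ] shift [ 0.053 -0.     0.109]
[-27.69, 73.62, 5.0] turn [0.    0.222 0.   ] shift [ 0.052 -0.     0.107]
[-28.29, 76.68, 12.0] turn [-0.     0.156  0.   ] shift [0.035 0.    0.075]
[-29.09, 79.23, 18.0] turn [0.    0.133 0.   ] shift [ 0.029 -0.     0.064]
[-29.59, 80.47, 21.0] turn [ 0.     0.067 -0.   ] shift [0.014 0.    0.033]
```

The blade is in the notch, its tip at x = -30 with no contact force. I go 2 mm deeper, settle on the sill and swing the first 20°.

Emit:
{"op": "step_arm", "data": {"series": [[[0,0,0,0.018,0.004,0,1],[0,0,0,0,0,0.006,1],[0,0.111,0,0.0265,0,0.0545,1],[0,0.111,0,0.0265,0,0.0545,1],[0,0.111,0,0.0265,0,0.0545,1],[0,0.111,0,0.0265,0,0.0545,1],[0,0,0,0,0,0,1],[0,0,0,0,0,0,1]]]}}

```text
clock: 15.25
eef_pos: [623.6, -116.8, 41.3]
tool_rot: [-3.137, 0.088, 1.863]
force: [-0.2, 1.2, -1.0]
width: 13.6
gripper_force: 59.1
```

```bash
python3 plan.py -27.5 69.4 -5 -27.69 73.62 5 -28.29 76.68 12 -29.1 79.2 18
```

```text
clock 15.25 tip in module [-25.4   0.6  68.8] phi -5.0 F [-0.2  1.2 -1. ] T [ 0.13  0.   -0.04] w 13.6
[-27.5, 69.4, -5.0] turn [-0.005  0.    -0.   ] shift [-0.014  0.005 -0.003]
[-27.69, 73.62, 5.0] turn [0.    0.222 0.   ] shift [0.053 0.    0.107]
[-28.29, 76.68, 12.0] turn [-0.     0.156  0.   ] shift [0.035 0.    0.075]
[-29.1, 79.2, 18.0] turn [0.    0.133 0.   ] shift [ 0.029 -0.     0.065]
```

Emit:
{"op": "step_arm", "data": {"series": [[[0,0,0,-0.014,0.005,-0.003,1],[0,0.074,0,0.017,0,0.036,1],[0,0.074,0,0.017,0,0.036,1],[0,0.074,0,0.017,0,0.036,1],[0,0.078,0,0.017,0,0.038,1],[0,0.078,0,0.017,0,0.038,1],[0,0,0,0,0,0,1],[0,0,0,0,0,0,1]]]}}

```text
clock: 16.05
eef_pos: [621.1, -103.3, 15.0]
tool_rot: [-3.137, -0.209, 1.866]
force: [-0.1, -0.1, -0.5]
width: 13.5
gripper_force: 59.0
```

```bash
python3 plan.py -28.29 76.68 12 -29.1 79.2 18 -29.6 80.5 21
```

```text
clock 16.05 tip in module [-25.2  -0.6  77.2] phi 12.0 F [-0.1 -0.1 -0.5] T [-0.17 -0.08  0.01] w 13.5
[-28.29, 76.68, 12.0] turn [-0.006  0.     0.003] shift [-0.021 -0.005 -0.   ]
[-29.1, 79.2, 18.0] turn [0.    0.133 0.   ] shift [ 0.029 -0.     0.065]
[-29.6, 80.5, 21.0] turn [ 0.     0.067 -0.   ] shift [0.014 0.    0.032]
```

The force is still zero at 12°, where the cover should already be lifting. I'll compare the side picture with the earlier one, numerically.

Run:
```python
from h import *;from plan import *
q=ctrl.get_image("side");M=Ro.from_euler('z',psi);s=ctrl.read_state();R=Ro.from_euler('xyz',s["tool_rot"])
old=cv2.resize(cv2.imread("pics/side1.png")[:,:,::-1],(512,384),interpolation=cv2.INTER_AREA)
new=np.asarray(q["img"])
for X in((-43,22.5,77),(-43,-22.5,77),(45,22.5,77),(-43,22.5,85.5)):print(X,w2px(q,[*m,0]+M.apply(X)).round(1))
print("tool pts 120,90,80,60,30",[w2px(q,s["eef_pos"]+R.apply([x,0,-38.1])).round(1).tolist() for x in(120,90,80,60,30)])
for n,i in(("old",old),("new",new)):
    print(n);print(i[176:206,228:264].astype(int).max(2)//10)
np.save("side_ins.npy",new)
```

```text
(-43, 22.5, 77) [253.6 184.9]
(-43, -22.5, 77) [236.  182.5]
(45, 22.5, 77) [242.9 205.7]
(-43, 22.5, 85.5) [253.6 182. ]
tool pts 120,90,80,60,30 [[242.2, 187.4], [245.8, 183.3], [246.9, 181.9], [249.1, 179.3], [252.3, 175.6]]
old
[[16 16 16 ... 16 16 16]
 [16 16 16 ... 16 16 16]
 [16 16 16 ... 16 16 16]
 ...
 [15 16 15 ...  3  2  6]
 [12 13 15 ...  2  2  6]
 [10 11 11 ...  1  3  9]]
new
[[16 17 17 ... 17 17 17]
 [16 17 16 ... 17 17 17]
 [17 17 17 ... 17 17 17]
 ...
 [16 15 13 ...  3  2  6]
 [14 15 16 ...  2  2  7]
 [11 11 11 ...  2  3  9]]
```

Run:
```python
import numpy as np,cv2
new=np.load("side_ins.npy");old=cv2.resize(cv2.imread("pics/side1.png")[:,:,::-1],(512,384),interpolation=cv2.INTER_AREA)
for n,i in(("old",old),("new",new)):
    c=i[170:208,226:268].astype(int);print(n);v=c.max(2)//10;sat=(c.max(2)-c.min(2))>45
    for r in range(len(v)):print(170+r,"".join(" ." if sat[r,k] else "%2d"%v[r,k] for k in range(v.shape[1])))
```

```text
old
170 111010101112 . . . . . . . . . . . . . . . . . . . . . . . . . . . . . . . . . . . .
171  . . . . . . . . . . . . . . . . . . . . . . . . . . . . . . . . . . . . . . . . . .
172  . . . . . . . . . . . . . . . . . . . . . . . . . . . . . . . . . . . . . . . . . .
173  . . . . . . . . . . . . . . . . . . . . . . . . . . . . . . . . . . . . . . . . . .
174  . . . . . . . . . . . . . . . . . . . . . . . . . . . . . . . . . . . . . . . . . .
175  . . . . . . . . . . . . . . . . . . . . . . . . . . . . . . . . . . . . . . . . . .
176  . . . . . . . . . . . . . . . . . . . . . . . . . . . . . . . . . . . . . . . . . .
177  . . . . . . . . . . . . . . . . . . . . . . . . . . . . . . . . . . . . . . . . . .
178  . . . . . . . . . . . . . . . . . . . . . . . . . . . . . . . . . . . . . . . . . .
179  . . . . . . . . . . . . . . . . . . . . . . . . . . . . . . . . . . . . . . . . . .
180  . . . . . . . . . . . . . . . . . . . . . . . . . . . . . . . . . . . . . . . . . .
181  . . . . . . . . . . . .1314 . . . . . . . . . . . . . . . . . . . . . . . . . . . .
182  . . . . . . . . . . .12
[... 4971 characters left out ...]
510 3 2 2 2 2 2 2 2 2 2 91516161511 6 8 7 4 5 81110111212121111 9 3 6 . . . .
201 161616151211 8 6 6 4 4 4 3 3 41216161614 8 7 7 5 4 7 910111111 9101110 7 3 5 . . . .
202 16171616141516151616151311 8101517161511 6 7 6 4 5 910 910 9 6 910 9 8 4 3 6 . . . .
203 16161615131415131514141514151616161614 8 6 7 5 4 7101112121211111110 6 3 2 61316 . .
204 11131415161716161615151514161616161511 6 7 6 4 5 91111111211111111 9 5 2 2 7131615 .
205 111111111111111213141617171616161614 8 7 7 5 4 7101111111211111111 8 3 2 3 9141412 .
206  6 7 8 91011111111111111111213141512 6 7 7 4 5 7 9 9 8 810101011 9 5 3 1 5121613 . .
207  4 4 4 4 4 5 6 7 8 910111111111110 8 6 6 5 4 71011111112111110 8 7 3 2 2 9141411 . .
```

The side picture shows the cover's notch end about 3 px (roughly 8 mm) higher than before, hiding the block tops. I'll finish the swing to about 19° to be sure the catches let go.

Emit:
{"op": "step_arm", "data": {"series": [[[0,0,0,-0.021,-0.003,0,1],[0,0.067,0,0.0145,0,0.0325,1],[0,0.067,0,0.0145,0,0.0325,1],[0,0.03,0,0.006,0,0.014,1],[0,0,0,0,0,0,1],[0,0,0,0,0,0,1]]]}}

```text
clock: 16.7
eef_pos: [619.3, -99.3, 4.5]
tool_rot: [-3.138, -0.339, 1.864]
force: [1.0, 0.3, -0.3]
width: 13.7
gripper_force: 59.0
```

```bash
cat > sv.py <<'E'
from h import *
q=ctrl.get_image("side");c=np.asarray(q["img"])[174:200,226:262].astype(int);v=c.max(2)//10;sat=(c.max(2)-c.min(2))>45
for r in range(len(v)):print(174+r,"".join(" ." if sat[r,k] else "%2d"%v[r,k] for k in range(v.shape[1])))
E
python3 sv.py;python3 plan.py -28.29 76.68 12 -27.7 73.6 5 -27.5 69.4 -5  -28 65.4 -15
```

```text
174  . . . . . . . . . . . . . . . . . . . . . . . . . 8 5 3 4 3 3 3 6 8 6 2
175  . . . . . . . . . . . . . . . . . . . . . . . . . 6 3 2 2 3 3 3 6 8 7 4
176  . . . . . . . . . . . . . . . . . . . . . . . . . 5 4 3 3 2 1 0 3 5 4 7
177  . . . . . . . . . . . . . . . . . . . . . . . . . 4 4 4 3 2 0 0 1 3 7 .
178  . . . . . . . . . . . . . . . . . . . . . . . . . 91110 8 3 1 1 4 . . .
179  . . . . . . . . . . . . . . . . . . . . . . .1313121211 7 3 1 6 . . . .
180  . . . . . . . . . . . . . . . . . . . . . .14121212 9 5 4 3 6 . . . . .
181  . . . . . . . . . .1616161717161616 . .1414131311 8 8 . . 9 . . . . . .
182  . . . . . . . . .161616161616161616161616161515131112 . . . . . . . . .
183  . . . . . . . . .1616161616161616161616161616161616161513 . . . . . . .
184  . . . . . . . .1616161616161616161616161616161616161512 8 . . . . . . .
185  . . . . . . . .16161617171717171616161616161616161613 8 7 . . . . . . .
186  . . . . . . .1616161718191919191818181717171716161511 6 6 . . . . . . .
187  . . . . . . .16161718191919191919191818181817161614 8 6 6 . . . . . . .
188  . . . . . .161616
[... 614 characters left out ...]
 2 1 2 2 2 1 1 2 2 915161614 8 7 8 7 4 5 811111211111111
197 101416161613 4 2 1 2 1 2 1 2 2 2 41216161613 6 8 8 5 4 7 910111111101011
198 1114161615 9 2 2 2 2 2 2 2 2 2 2 915161614 9 7 8 7 4 5 911101010 8 8 9 8
199 1416161613 4 2 2 2 2 2 1 2 2 2 41216161613 6 8 8 5 4 71011111212121111 9
clock 16.75 tip in module [-29.7  -0.3  80.5] phi 19.4 F [ 0.5  0.8 -0.8] T [-0.46 -0.17  0.01] w 13.3
[-28.29, 76.68, 12.0] turn [-0.005 -0.164  0.002] shift [-0.026 -0.003 -0.078]
[-27.7, 73.6, 5.0] turn [ 0.    -0.156 -0.   ] shift [-0.025  0.    -0.078]
[-27.5, 69.4, -5.0] turn [ 0.    -0.222 -0.   ] shift [-0.033 -0.    -0.115]
[-28.0, 65.4, -15.0] turn [ 0.    -0.222  0.   ] shift [-0.033  0.    -0.116]
```

The cover looks identical at 12° and 19°, so it's lying up on its catches by itself. I'll swing the handle back and withdraw the blade.

Emit:
{"op": "step_arm", "data": {"series": [[[0,-0.082,0,-0.013,0,-0.039,1],[0,-0.082,0,-0.013,0,-0.039,1],[0,-0.078,0,-0.012,0,-0.039,1],[0,-0.078,0,-0.012,0,-0.039,1],[0,-0.111,0,-0.017,0,-0.057,1],[0,-0.111,0,-0.017,0,-0.057,1],[0,0,0,0,0,0,1],[0,0,0,-0.1,0,0,1],[0,0,0,-0.15,0,0,1],[0,0,0,-0.2,0,0,1],[0,0,0,-0.2,0,0,1],[0,0,0,0,0,0,1]]]}}

```text
clock: 17.95
eef_pos: [652.5, -222.0, 49.8]
tool_rot: [-3.137, 0.091, 1.854]
force: [-1.5, -0.8, -0.1]
width: 13.8
gripper_force: 59.1
```

```bash
python3 sv.py|head -24;python3 plan.py
python3 - <<'E'
from h import *
s=ctrl.read_state();print(s["eef_pos"],s["tool_rot"])
w,d=rel(s,[*s["eef_pos"][:2],160],[np.pi,0,1.179]);print(w,d)
R=Ro.from_euler('xyz',[np.pi,0,1.179]);print(rel(dict(s,tool_rot=[np.pi,0,1.179],eef_pos=np.array([*s["eef_pos"][:2],130.])),[469.2,-291.4,-28],[np.pi,0,1.179]))
E
```

```text
174  . . . . . . . . . . . . . . . . . . . . . . . . . . . . . . . . . . . .
175  . . . . . . . . . . . . . . . . . . . . . . . . . . . . . . . . . . . .
176  . . . . . . . . . . . . . . . . . . . . . . . . . . . . . . . . . . . .
177  . . . . . . . . . . . . . . . . . . . . . . . . . . . . . . . . . . . .
178  . . . . . . . . . . . . . . . . . . . . . . . . . . . . . . . . . . . .
179  . . . . . . . . . . . . . . . . . . . . . . . . . . . . . . . . . . . .
180  . . . . . . . . . . . . . . . . . . . . . . . . . . . . . . . . . . . .
181  . . . . . . . . . .1616161717161616 . . . . . . . . . . . . . . . . . .
182  . . . . . . . . .16161616161616161616161717161616 . . . . . . . . . . .
183  . . . . . . . . .1616161616161616161616161616161616161513 . . . . . . .
184  . . . . . . . .1616161616161616161616161616161616161512 8 . . . . . . .
185  . . . . . . . .16161617171717161616161616161616161614 8 7 . . . . . . .
186  . . . . . . .1616161718191919191818181717171616161511 6 6 . . . . . . .
187  . . . . . . .16161617181919191819191818181817161614 8 6 6 . . . . . . .
188  . . . . . .161616
[... 374 characters left out ...]
316161613 4 2 4 5 71012141616161616161511 6 8 8 5 411 . . . . . .
194  . .1014161615 9 2 2 2 2 1 1 2 2 4 5 914161613 8 7 8 7 4 5 9121314 . . .
195  .121416161613 4 2 2 1 2 2 2 2 2 2 41216161511 6 8 8 5 4 710111112121111
196 131315161615 9 2 1 2 1 2 2 2 2 2 2 915161614 8 7 8 7 4 5 811111111111111
197 101316161613 4 2 1 1 2 2 2 2 2 2 41216161613 6 8 8 5 4 7 910111111101011
clock 18.0 tip in module [-130.8    1.7   76.9] phi -5.0 F [-1.2  0.6 -0.5] T [0.09 0.05 0.04] w 13.6
[ 652.05058952 -218.22834785   49.47661513] [-3.13676274  0.08771098  1.85599132]
[0.03189227 0.10945653 0.86113948] [-0.0645446  -0.0035451  -0.73398155]
(array([0., 0., 0.]), array([-0.91632268, -0.94036319,  1.05333333]))
```

The blade is out, at x = -131, and the cover stays up. Now I level the tool and lay it on the free bench around (560, -300).

Emit:
{"op": "step_arm", "data": {"series": [[[0.03,0.11,0,0,0,0,1],[0,0,0,-0.088,-0.185,0,1],[0,0,0,-0.088,-0.185,0,1],[0,0,0,-0.088,-0.185,0,1],[0,0,0,-0.088,-0.185,0,1],[0,0,0,0,0,0.2,1],[0,0,0,0,0,0.2,1],[0,0,0,0,0,0.07,1],[0,0,0,0,0,0,1],[0,0,0,0,0,0,1],[0,0,0,0,0,0,1]]]}}

```text
clock: 19.1
eef_pos: [561.5, -294.1, -15.8]
tool_rot: [-3.116, 0.001, 1.864]
force: [0.5, -0.1, -0.1]
width: 13.8
gripper_force: 59.1
```

Run:
```python
from h import *
s=ctrl.read_state();print(s["eef_pos"],s["tool_rot"],s["force"]);w,d=rel(s,[*s["eef_pos"][:2],-31.1],[np.pi,0,s["tool_rot"][2]]);print(w.round(3),d.round(3))
```

```text
[ 561.48720731 -294.14160409  -15.82791689] [-3.11641650e+00  1.23413622e-03  1.86370989e+00] [ 0.5230554  -0.05705668 -0.10839767]
[-0.032  0.002 -0.   ] [0.    0.003 0.102]
```

Emit:
{"op": "step_arm", "data": {"series": [[[-0.032,0.002,0,0,0,0.04,1],[0,0,0,0,0,0.03,1],[0,0,0,0,0,0.02,1],[0,0,0,0,0,0.008,1],[0,0,0,0,0,0,1],[0,0,0,0,0,0,1]]]}}

```text
clock: 19.7
eef_pos: [560.2, -294.1, -31.0]
tool_rot: [-3.139, -0.001, 1.864]
force: [-1.3, -0.7, 5.1]
width: 13.9
gripper_force: 59.8
```

The tool touches the bench with a 5 N contact. Releasing and rising.

Emit:
{"op": "step_arm", "data": {"series": [[[0,0,0,0,0,0,0.6],[0,0,0,0,0,0,0.5],[0,0,0,0,0,0,0.4],[0,0,0,0,0,-0.05,0.3],[0,0,0,0,0,-0.15,0],[0,0,0,0,0,-0.3,0],[0,0,0,0,0,-0.33,0],[0,0,0,0,0,-0.33,0],[0,0,0,0,0,0,0],[0,0,0,0,0,0,0]]]}}

```text
clock: 20.7
eef_pos: [561.2, -294.6, 144.0]
tool_rot: [3.142, 0.001, 1.863]
force: [-0.2, 0.1, -1.1]
width: 85.4
gripper_force: 0.0
```

Run:
```python
from h import *;from plan import m,psi
s=ctrl.read_state();print(s["eef_pos"],s["tool_rot"],s["width"])
pos,rpy=handpose(m,psi,1,68.5,np.radians(-5.5),tip=(0,0,-42));print(pos,rpy)
print(rel(s,[pos[0],pos[1],140],rpy))
t=ctrl.get_image("top");i=np.asarray(t["img"]);hsv=cv2.cvtColor(i,cv2.COLOR_RGB2HSV);k=((hsv[:,:,1]<120)|(hsv[:,:,2]<70)).astype(np.uint8)
n,l,st,ce=cv2.connectedComponentsWithStats(k)
for j in range(1,n):
    if 60<st[j,4]<6000:
        W=np.array([px2w(t,x,10)[:2] for x in np.argwhere(l==j)[:,::-1]],np.float32);r=cv2.minAreaRect(W);print(st[j,4],np.round(r[0]),np.round(r[1]),round(r[2],1))
```

```text
[ 561.17379827 -294.60178815  144.04193859] [3.14152818e+00 9.58481727e-04 1.86332701e+00] 85.37601040397165
[582.47154139  22.60272601  26.69335967] [3.14159265 0.09599311 1.863     ]
(array([ 1.02210342e-04, -1.21001858e-01,  4.12129708e-04]), array([1.98393824, 0.74577988, 0.02509278]))
2685 [737. 600.] [148. 177.] 8.6
604 [776. -42.] [93. 55.] 77.5
499 [ 771. -174.] [62. 74.] 44.8
506 [764. 104.] [62. 99.] 6.0
95 [748. 269.] [24. 36.] 89.7
1493 [700. 362.] [152.  73.] 88.0
89 [689. 213.] [38. 19.] 12.1
2026 [583.  29.] [103. 144.] 16.7
4728 [510. 331.] [155. 211.] 2.5
376 [ 552. -262.] [ 15. 186.] 16.7
3290 [421. 592.] [170. 146.] 0.0
93 [425. -81.] [20. 30.] 55.2
216 [416.  54.] [119.  23.] 89.5
142 [ 404. -111.] [37. 28.] 55.9
91 [323. 131.] [49. 91.] 71.8
87 [340. 126.] [29. 18.] 71.5
109 [307. 137.] [24. 28.] 71.5
572 [98.  3.] [204.  16.] 89.3
```

The tool lies flat on the bench at (552, -262), and the bystanders in view are unchanged. Now over the cover, fingers open.

Emit:
{"op": "step_arm", "data": {"series": [[[0,0,0,0.248,0.093,0,0],[0,0,0,0.248,0.093,0,0],[0,0,0,0.248,0.093,0,0],[0,0,0,0.248,0.093,0,0],[0,0,0,0.248,0.093,0,0],[0,0,0,0.248,0.093,0,0],[0,0,0,0.248,0.093,0,0],[0,0,0,0.248,0.093,0,0],[0,-0.121,0,0,0,0,0],[0,0,0,0,0,0.2,0],[0,0,0,0,0,0,0],[0,0,0,0,0,0,0]]]}}

```text
clock: 21.95
eef_pos: [580.7, 19.4, 111.1]
tool_rot: [-3.135, 0.093, 1.863]
force: [-0.3, -0.4, 0.2]
width: 85.2
gripper_force: 0.0
```

Run:
```python
from h import *;from plan import m,psi
s=ctrl.read_state();print(s["eef_pos"],s["tool_rot"],s["width"])
pos,rpy=handpose(m,psi,1,68.5,np.radians(-5.5),tip=(0,0,-42));print(rel(s,pos,rpy))
p=ctrl.get_image("wrist");M=Ro.from_euler('z',psi)
g=np.asarray(p["img"]).astype(int)
for X in((1,22.5,81),(1,-22.5,81),(-20,22.5,83),(-20,-22.5,83)):
    u=w2px(p,[*m,0]+M.apply(X));print(X,u.round(1))
u=w2px(p,[*m,0]+M.apply((-25,0,83)));r=int(u[1])
for rr in (r-15,r,r+15):print(rr,"".join("%4d"%v for v in g[rr,150:360:3].max(1)))
```

```text
[580.69201865  19.35811993 111.05255741] [-3.13520532  0.09314795  1.86334248] 85.22280892954251
(array([-0.00809143, -0.00362117,  0.00044568]), array([0.06952558, 0.02116352, 0.55822457]))
(1, 22.5, 81) [225.6 190.3]
(1, -22.5, 81) [294.3 190.4]
(-20, 22.5, 83) [226.3 220.6]
(-20, -22.5, 83) [293.3 220.7]
212  182 183 181 179 182 180 181 179 183 180 176 180 180 181 181 179 180 140 127 125 129 140 135 129 129 190 186 188 187 187 186 186 195 197 194 197 198 189 199 202 196 194 192 193 194 194 197 196 131 135 145 134 132 135 139 140 179 182 182 180 181 182 182 183 183 179 181 179 181 184
227  182 179 181 180 180 179 178 179 182 178 178 179 182 178 180 181 179 175 125 128 129  79  82  83 125 173 184 187 187 187 187 187 188 188 190 190 191 191 192 192 192 190 192 193 195 195 195 192 130 110 107 109 135 131 131 184 179 180 181 179 178 179 179 179 180 179 180 182 181 181
242  180 179 180 182 179 178 181 178 184 179 181 180 180 180 181 181 181 179 178 181 182 181 182 179 180 179 184 186 185 184 185 189 185 184 190 188 188 189 189 187 189 188 190 189 189 190 193 183 178 180 180 181 180 179 181 180 181 180 181 180 181 181 179 182 183 181 178 182 180 181
```

The cover's edges lie at columns 225 to 293, as predicted, so the alignment is good. Descending with open fingers.

Emit:
{"op": "step_arm", "data": {"series": [[[-0.008,-0.004,0,0.07,0.021,0.1,0],[0,0,0,0,0,0.2,0],[0,0,0,0,0,0.2,0],[0,0,0,0,0,0.058,0],[0,0,0,0,0,0,0],[0,0,0,0,0,0,0],[0,0,0,0,0,0,0]]]}}

```text
clock: 22.7
eef_pos: [586.0, 23.8, 29.8]
tool_rot: [3.135, 0.097, 1.863]
force: [0.1, -0.6, 0.7]
width: 85.4
gripper_force: 0.0
```

Run:
```python
from h import *;from plan import m,psi
s=ctrl.read_state();print(s["eef_pos"],s["tool_rot"],s["width"],s["force"])
pos,rpy=handpose(m,psi,1,68.5,np.radians(-5.5),tip=(0,0,-42));print(rel(s,pos,rpy))
p=ctrl.get_image("side");M=Ro.from_euler('z',psi);g=np.asarray(p["img"]).astype(int)
for z in(60,65,70,75,80):print(z,w2px(p,[*m,0]+M.apply((1,45,z))).round(1),w2px(p,[*m,0]+M.apply((-10,45,z))).round(1))
c=g[186:216,244:272];v=c.max(2)//10;sat=(c.max(2)-c.min(2))>45
for r in range(len(v)):print(186+r,"".join(" ." if sat[r,k] else "%2d"%v[r,k] for k in range(v.shape[1])))
```

```text
[586.02484345  23.82191782  29.78306317] [3.13455071 0.096796   1.86297599] 85.42809752662863 [ 0.06508733 -0.56272451  0.67516931]
(array([ 8.96313251e-03,  1.02237808e-03, -2.68250407e-05]), array([ 0.00103501, -0.02517029,  0.02041766]))
60 [257.9 202.2] [259.1 199.6]
65 [257.9 200.5] [259.1 197.9]
70 [257.9 198.7] [259.1 196.1]
75 [257.9 197. ] [259.1 194.4]
80 [257.8 195.2] [259.1 192.6]
186 181817171717171511 5 4 5 5 4 1 1 2 6 . . . . . . . . . .
187 1919191918171714 8 5 4 5 5 4 1 1 1 6 . . . . . . . . . .
188 1919191817171713 6 5 4 5 5 4 0 1 1 6 . . . . . . . . . .
189 1919181717171510 6 5 4 5 6 4 1 1 1 3 . . . . . . . . . .
190 18191817171614 8 7 7 5 4 6 4 2 2 1 4 . . . . . . . . . .
191 15161617171611 6 8 8 4 4 5 4 1 1 2 9 . . . . . . . . . .
192 171717171714 8 7 8 7 3 4 6 4 1 1 4 . . . . . . . . . . .
193 161717171511 6 8 8 5 3 4 5 4 2 1 9 . . . . . . . . . . .
194 1015171714 8 7 8 7 4 4 4 6 4 3 4 9 . . . . . . . . . . .
195 1217171611 6 8 8 5 4 4 4 6 5 81010111212 . . . . . . . .
196 15171714 8 7 8 7 4 5 5 5 6 7 91111111110 . . . . . . . .
197 17171713 6 8 8 5 4 7 8 8 9 91
[... 425 characters left out ...]
211 9 5 3 2 7131715 . . . . .
205  8 7 7 5 4 7101111111212111111 8 3 2 310151413 . . . . .
206  6 7 7 4 5 7 9 9 8 81010101110 5 3 1 5121614 . . . . . .
207  7 7 5 4 71011111212111110 9 7 3 3 3 9151512 . . . . . .
208  7 6 4 5 91111111110101111 9 6 3 1 512171411 . . . . . .
209  6 5 4 7101111101113111011 9 3 1 2 9151613 . . . . . . .
210  5 4 5 910 8 9 91011111110 7 3 2 311161311 . . . . . . .
211  4 4 7101111111110 9 9 8 6 4 3 2 7131613 . . . . . . . .
212  4 5 9111111121313111110 8 3 2 3 9141413 . . . . . . . .
213  4 7101111111111121211 9 5 3 2 5121614 . . . . . . . . .
214  5 7 91011101010111111 8 4 2 3 9141411 . . . . . . . . .
215  7101110 9 9 8 8 9 9 8 5 3 2 512171411 . . . . . . . . .
```

The open fingertips are seen at about z = 76 and swing forward as they close. I make a small correction and close.

Emit:
{"op": "step_arm", "data": {"series": [[[0.008,0,0,0,-0.02,0.015,0],[0,0,0,0,0,0,0.2],[0,0,0,0,0,0,0.4],[0,0,0,0,0,0,0.6],[0,0,0,0,0,0,0.8],[0,0,0,0,0,0,0.8],[0,0,0,0,0,0,1],[0,0,0,0,0,0,1],[0,0,0,0,0,0,1]]]}}

```text
clock: 23.65
eef_pos: [582.1, 22.6, 26.2]
tool_rot: [-3.14, 0.097, 1.864]
force: [-0.4, -0.3, 5.0]
width: 43.8
gripper_force: 62.0
```

The cover is gripped at 43.8 mm opening. Lifting straight up.

Emit:
{"op": "step_arm", "data": {"series": [[[0,0,0,-0.005,0,-0.05,1],[0,0,0,-0.0096,0,-0.1,1],[0,0,0,-0.0096,0,-0.1,1],[0,0,0,-0.019,0,-0.2,1],[0,0,0,-0.019,0,-0.2,1],[0,0,0,0,0,0,1],[0,0,0,0,0,0,1]]]}}

```text
clock: 24.35
eef_pos: [582.3, 22.5, 125.1]
tool_rot: [-3.141, 0.097, 1.863]
force: [-1.1, 0.7, -1.1]
width: 43.6
gripper_force: 61.7
```

Run:
```python
from h import *;from plan import m,psi
s=ctrl.read_state();print(s["eef_pos"],s["tool_rot"],s["width"],s["force"],s["gripper_force"])
t=ctrl.get_image("top")
for n,c in(("top",t),("side",ctrl.get_image("side")),("wrist",ctrl.get_image("wrist"))):
  print(n,[(np.round(d["centre"]).tolist(),round(d["score"],2)) for d in ctrl.recognise(c,"cover")], w2px(c,[*s["eef_pos"][:2],s["eef_pos"][2]+47]).round())
# tray bright floor/walls region
i=np.asarray(t["img"]);hsv=cv2.cvtColor(i,cv2.COLOR_RGB2HSV);k=((hsv[:,:,1]<60)&(hsv[:,:,2]>120)).astype(np.uint8);n,l,st,ce=cv2.connectedComponentsWithStats(k)
j=max(range(1,n),key=lambda j:st[j,4]*(abs(ce[j][0]-128)<20 and abs(ce[j][1]-216)<20));W=np.array([px2w(t,x,4)[:2] for x in np.argwhere(l==j)[:,::-1]],np.float32);print("floor",cv2.minAreaRect(W))
W=np.array([px2w(t,x,28)[:2] for x in np.argwhere(l==j)[:,::-1]],np.float32);print("rim",cv2.minAreaRect(W))
print(rel(s,[506,325,s["eef_pos"][2]],[np.pi,0,s["tool_rot"][2]]))
```

```text
[582.28775635  22.4697379  125.08622658] [-3.14085866  0.09714276  1.86309619] 43.58926755788439 [-1.07516633  0.70418493 -1.12506516] 61.66372060775757
top [([204.0, 288.0], 0.82)] [245. 176.]
side [([324.0, 290.0], 0.72), ([326.0, 213.0], 0.69), ([240.0, 160.0], 0.65)] [238. 157.]
wrist [([254.0, 247.0], 0.62), ([57.0, 230.0], 0.59)] [258. 269.]
floor ((510.1683044433594, 334.8487243652344), (153.66354370117188, 203.4853515625), 2.4433703422546387)
rim ((507.8644104003906, 327.83343505859375), (150.28749084472656, 199.01463317871094), 2.4433653354644775)
(array([-9.33809518e-04,  1.23686001e-01, -4.53921197e-05]), array([ 2.06807534,  0.09401063, -0.20160194]))
```

The cover is in the hand: the side view finds it at (240,160), and the grip holds at 62 N. The tray rim measures 150 x 199 mm, centred at (508, 328). I level the cover and carry it there.

Emit:
{"op": "step_arm", "data": {"series": [[[0,0.124,0,0,0,0,1],[0,0,0,0.232,0.0124,0,1],[0,0,0,0.233,0.0124,0,1],[0,0,0,0.233,0.0124,0,1],[0,0,0,0.233,0.0124,0,1],[0,0,0,0.232,0.0124,0,1],[0,0,0,0.232,0.0124,0,1],[0,0,0,0.232,0.0124,0,1],[0,0,0,0.233,0.0124,0,1],[0,0,0,0.233,0.0124,0,1],[0,0,0,0,0,0,1],[0,0,0,0,0,0,1]]]}}

```text
clock: 25.85
eef_pos: [506.6, 328.8, 123.4]
tool_rot: [-3.138, -0.0, 1.866]
force: [-0.4, -0.6, -0.5]
width: 43.4
gripper_force: 61.6
```

Run:
```python
from h import *
s=ctrl.read_state();print(s["eef_pos"],s["tool_rot"],s["width"],s["force"])
print(rel(s,[508,326,-28],[np.pi,0,s["tool_rot"][2]]))
q=ctrl.get_image("side");g=np.asarray(q["img"]);u=w2px(q,s["eef_pos"]+[0,0,50]).astype(int);print(u)
R=Ro.from_euler('xyz',s["tool_rot"])
for X in((-44,-22.5,-55),(44,-22.5,-55),(-44,-22.5,-41),(44,-22.5,-41)):print(X,w2px(q,s["eef_pos"]+R.apply(X)).round(1))
a,b=max(u[1]-30,0),u[1]+34;c=g[a:b,u[0]-40:u[0]+40:2].astype(int);v=c.max(2)//10
sat=(c.max(2)-c.min(2))>45
for r in range(0,len(v),2):print(a+r,"".join(" ." if sat[r,k] else "%2d"%v[r,k] for k in range(v.shape[1])))
```

```text
[506.62917326 328.76480829 123.42976275] [-3.13820125e+00 -3.16844227e-04  1.86585250e+00] 43.39089441376331 [-0.35012406 -0.56408371 -0.45115804]
(array([-4.31807441e-03, -4.03418212e-04,  6.84078480e-07]), array([-0.02061291,  0.00680768,  1.00950799]))
[163 252]
(-44, -22.5, -55) [189.1 233.5]
(44, -22.5, -55) [162.3 274.6]
(-44, -22.5, -41) [190.2 240.2]
(44, -22.5, -41) [164.  281.6]
222  1 6 8 4 3 2 2 1 2 2 1 2 2 1 2 2 1 1 1 2 1 2 1 3 4 4 3 2 2 . . . 2 1 1 1 1 2 . .
224  1 1 3 3 3 2 2 2 1 1 1 1 1 . . . 6 3 1 2 1 1 2 4 4 3 1 2 2 7 .11 1 1 1 1 1 1 . .
226  1 1 2 4 3 1 2 1 1 1 2 2 1 . . . . . 8 1 1 1 1 2 4 1 2 2 1 1 . 4 1 1 1 1 1 1 . .
228  2 1 1 2 2 2 1 1 1 1 3 2 2 . . . . . . 1 2 1 1 1 1 1 1 1 1 1 4 1 2 1 1 1 1 4 . .
230  2 2 1 1 2 1 2 1 1 1 2 1 6 . . . . . . 8 2 1 1 2 1 2 2 1 1 2 1 1 1 1 1 1 110 . .
232  3 1 2 4 1 2 1 2 2 1 2 1 1 5 . . . . .15 1 1 1 1 1 1 7 3 4 4 3 1 1 1 1 2 1 . . .
234  . . . . . 2 1 2 2 1 1 1 3 1 . . . . .1812 7 2 1 1 2 2 4 4 4 3 1 1 2 2 2 5 . . .
236  . . . . . 8 1 2 1 1 1 3 1 1 1 . . .18181818 8 2 2 2 2 3 4 4 2 2 1 2 1 2 . . . .
238  . . . . . . 8 1 3 8 5 2
[... 1311 characters left out ...]
 8 8 9 9 91918 . . .
270  0 1 0 1 2 7 7111718181818181618131518181816 7 7101813 8 8 8 8 8 8 9 9 9 91819 .
272  1 0 0 0 0 1 7 7 910 7 8141818181818181818 9 7 71812 8 8 8 81715 9 8 8 9 9 9 916
274  1 1 1 0 1 1 6 7 . . . . .1210 8 915181814 7 71512 8 8 8 81719191915 9 8 8 8 9 9
276  1 0 1 1 1 5 . . . . . . . . . . . .11 8 7 7 912 8 8 7 81719191919191915 9 8 8 9
278  1 0 2 1 7 . . . . . . . . . . . . . . . 7 7 9 8 8 8 8171919191919191919191710 9
280  0 1 2 . . . . . . . . . . . . . . . . . 7 7 8 8 8 81719191919191919191919191918
282  1 2 . . . . . . . . . . . . . . . . .1910 8 8 8 8171919191919191919192019191919
284  7 . . . . . . . . . . . . . . . . .1911 8 8 8 817201919191919201919191919191919
```

The cover is level and its lower corner is seen at (165,281), against (164,281.6) predicted. So its underside is about 41 mm above the reported TCP. Lowering.

Emit:
{"op": "step_arm", "data": {"series": [[[-0.004,0,0,-0.015,0.005,0.15,1],[0,0,0,0,0,0.25,1],[0,0,0,0,0,0.25,1],[0,0,0,0,0,0.2,1],[0,0,0,0,0,0.1,1],[0,0,0,0,0,0.05,1],[0,0,0,0,0,0.01,1],[0,0,0,0,0,0,1],[0,0,0,0,0,0,1]]]}}

```text
clock: 26.8
eef_pos: [509.9, 327.0, -26.0]
tool_rot: [3.138, -0.002, 1.863]
force: [-0.1, 0.3, -0.2]
width: 43.4
gripper_force: 61.6
```

Emit:
{"op": "step_arm", "data": {"series": [[[0,0,0,0,0,0.02,1],[0,0,0,0,0,0.015,1],[0,0,0,0,0,0.01,1],[0,0,0,0,0,0,1],[0,0,0,0,0,0,1]]]}}

```text
clock: 27.3
eef_pos: [508.8, 326.3, -34.3]
tool_rot: [3.141, -0.001, 1.864]
force: [0.2, -0.2, -1.4]
width: 43.5
gripper_force: 61.6
```

Emit:
{"op": "step_arm", "data": {"series": [[[0,0,0,0,0,0.01,1],[0,0,0,0,0,0.008,1],[0,0,0,0,0,0,1],[0,0,0,0,0,0,1]]]}}

```text
clock: 27.7
eef_pos: [508.9, 326.4, -36.9]
tool_rot: [3.141, -0.001, 1.863]
force: [0.5, -0.1, -1.2]
width: 43.4
gripper_force: 61.7
```

Emit:
{"op": "step_arm", "data": {"series": [[[0,0,0,0,0,0.008,1],[0,0,0,0,0,0.006,1],[0,0,0,0,0,0,1],[0,0,0,0,0,0,1]]]}}

```text
clock: 28.1
eef_pos: [509.0, 326.3, -37.5]
tool_rot: [3.14, -0.0, 1.863]
force: [-2.0, -2.4, 12.3]
width: 43.2
gripper_force: 63.0
```

Floor contact at 12 N. Releasing gently and rising.

Emit:
{"op": "step_arm", "data": {"series": [[[0,0,0,0,0,-0.006,1],[0,0,0,0,0,0,0.4],[0,0,0,0,0,0,0.2],[0,0,0,0,0,0,0.1],[0,0,0,0,0,0,0.1],[0,0,0,0,0,-0.1,0.1],[0,0,0,0,0,-0.3,0],[0,0,0,0,0,-0.33,0],[0,0,0,0,0,-0.33,0],[0,0,0,0,0,-0.2,0],[0,0,0,0,0,0,0]]]}}

```text
clock: 29.2
eef_pos: [511.5, 328.7, 157.2]
tool_rot: [3.131, -0.004, 1.863]
force: [0.7, -0.1, -0.5]
width: 85.3
gripper_force: 0.0
```

Emit:
{"op": "step_arm", "data": {"series": [[[0,0,0,-0.3,0,0,0],[0,0,0,-0.3,0,0,0],[0,0,0,-0.3,0,0,0],[0,0,0,-0.3,0,0,0],[0,0,0,-0.3,0,0,0],[0,0,0,-0.3,0,0,0],[0,0,0,-0.3,0,0,0],[0,0,0,0,0,0,0],[0,0,0,0,0,0,0]]]}}

```text
clock: 30.1
eef_pos: [599.2, 22.8, 150.2]
tool_rot: [-3.141, -0.001, 1.86]
force: [0.6, 0.7, 0.1]
width: 85.9
gripper_force: 0.0
```

Run:
```python
from h import *
s=ctrl.read_state();print(s["clock"],s["eef_pos"],s["width"])
t=ctrl.get_image("top");q=ctrl.get_image("side")
for n,c in(("top",t),("side",q)):
    for k,z in(("cover",14),("pry_tool",7),("tray",15)):print(n,k,[(np.round(d["centre"]).tolist(),round(d["score"],2),px2w(c,d["centre"],z).round().tolist()) for d in ctrl.recognise(c,k)])
i=np.asarray(t["img"]);hsv=cv2.cvtColor(i,cv2.COLOR_RGB2HSV);k=((hsv[:,:,1]<120)|(hsv[:,:,2]<70)).astype(np.uint8)
n,l,st,ce=cv2.connectedComponentsWithStats(k)
for j in range(1,n):
    if 60<st[j,4]<6000:
        W=np.array([px2w(t,x,10)[:2] for x in np.argwhere(l==j)[:,::-1]],np.float32);r=cv2.minAreaRect(W);print(st[j,4],np.round(r[0]),np.round(r[1]),round(r[2],1))
u=[w2px(q,np.array([508.9,326.4,0])+Ro.from_euler('z',1.863).apply(X)).round(1).tolist() for X in((-44,22.5,18),(44,22.5,18),(44,-22.5,18),(-44,-22.5,18),(44,22.5,4))];print(u)
c=np.asarray(q["img"])[288:352,130:226:2].astype(int).max(2)//10
for r in range(0,64,2):print(288+r,"".join("%2d"%v for v in c[r]))
```

```text
30.1 [599.19932949  22.7926296  150.19294344] 85.8705132760417
top cover [([128.0, 217.0], 0.91, [506.0, 331.0, 14.0]), ([200.0, 290.0], 0.61, [317.0, 140.0, 14.0])]
top pry_tool [([367.0, 194.0], 0.62, [562.0, -301.0, 7.0])]
top tray [([130.0, 225.0], 0.74, [485.0, 324.0, 15.0])]
side cover [([325.0, 211.0], 0.87, [412.0, -96.0, 14.0]), ([179.0, 321.0], 0.74, [504.0, 330.0, 14.0]), ([323.0, 290.0], 0.64, [318.0, 138.0, 14.0]), ([297.0, 250.0], 0.29, [409.0, 64.0, 14.0])]
side pry_tool [([305.0, 165.0], 0.44, [558.0, -291.0, 7.0]), ([272.0, 145.0], 0.15, [711.0, -356.0, 7.0])]
side tray [([188.0, 333.0], 0.91, [473.0, 340.0, 15.0])]
158 [ 876. -446.] [ 28. 159.] 86.1
81 [ 859. -474.] [63. 37.] 29.4
199 [ 842. -530.] [27. 63.] 80.3
140 [791. 555.] [97. 32.] 53.4
500 [ 770. -175.] [61. 76.] 62.9
563 [ 738. -558.] [78. 82.] 36.0
108 [760. 661.] [29. 64.] 68.2
91 [748. 269.] [24. 36.] 89.7
273 [726. 599.] [46. 48.] 9.6
1476 [700. 362.] [152.  72.] 87.7
84 [712. 671.] [27. 21.] 4.5
171 [696. 534.] [47. 57.] 10.5
397 [ 694. -337.] [172.  25.] 89.6
87 [689. 214.] [38. 19.] 17.2
1068 [ 629. 
[... 2827 characters left out ...]
181818181818181818181816 6 9 910161717171717171714 613181818181818181818181816 7 7 71114171717
340 18181818181818181818181818 81818181714 81217171717 8 6181818181818181818181818 8 7 7 81117171717
342 1818181818181818181818181818181818181818181710 8 9 613181818181818181818181811 7 7 7111717171717
344 18181818181818181818181818181818181818181818181810 6181818181818181818181814 7 7 711161717171717
346 18181818181818181818181818181818181818181818181815131818181818181818181816 7 7 7 814171717171717
348 181819191818181818181818181818181818181818181818181818181818181818181818 8 7 7101217171717171717
350 181818181818181818181818181818181818181818181818181818181818181818181811 7 7 7101717171717171717
```

The cover lies flat in the tray, its corners matching the prediction. The tool is on the bench, the other things haven't moved and the gripper is clear of everything. Handing in.

```bash
python3 -c "
from cell import ctrl
print(ctrl.finish_job())"
```

```text
the job is handed in; nothing more can be done
None
```

The job is done and handed in at about 30 s of the 64 s allowed: the cover was levered up with the pry tool until it stayed up, then laid flat in the white tray, and the tool was laid back on the bench (about 80 mm from where it started).

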